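# Row check of shortbread fingers in the bench gauge

### The job

Check this batch of shortbread in the row gauge: loosen the jaw's lock fully, lay every biscuit from the baking sheet flat on the gauge's bed side by side in one straight row between anvil and jaw, then slide the jaw in until the whole row is pressed on the sprung anvil and the dial clearly registers, without bottoming the anvil or crushing a biscuit. Turn the lock fully clockwise to its stop so that the reading stays, let go, and leave the other things on the bench alone.

Things in the scene. Friction and masses are not known exactly. Their poses are not given: they have to be found in the camera images.
- gauge: fixed bench caliper (row gauge). Bed plate x -85 to +95, y -175 to +175 mm, top at z = 12 mm; origin on the bench below it. Steel beam (x +65 to +90 mm, 26 mm above the bed) along its +x edge. Biscuits lie flat on the bed side by side along y on the measuring line x = -35 mm, long sides along x. Sprung anvil at the -y end, its housing with dial 43 mm above the bed; the sliding jaw comes from +y
- anvil_face (a point): middle of the flat face of the sprung anvil (70 mm wide, 22 mm high), on the measuring line, 11 mm above the bed; faces the gauge's +y; axes as the gauge's. It moves with the anvil
- anvil (a joint): travel of the sprung anvil in m: 0 = relaxed, grows as it is pushed towards the gauge's -y, 0.010 = bottomed on its stop. Spring 0.5 N per mm. The needle on the dial turns with it and leaves its zero mark when the anvil is pressed, 143 degrees for full travel
- jaw (a joint): position of the sliding jaw in m, = the gap between the jaw face and the relaxed anvil face; 0 = shut, 0.24 = fully open. With the lock open it drags with about 5 N and stays where it is left; with the lock closed a brake shoe grips the beam (about 20 N) and it should not be forced
- jaw_bar: the sliding jaw: a steel bar about 130 mm long (x), 16 mm thick (y), 22 mm high, with the grip tab on it. Origin: middle of its flat measuring face, on the measuring line, 11 mm above the bed; faces the gauge's -y; axes as the gauge's
- jaw_tab (a point): upright black grip tab on top of the sliding jaw, for moving it: 40 mm (gauge x) x 12 mm (gauge y), from 24 to 58 mm above the bed. This point lies in it, 50 mm above the bed, 8 mm to the +y side of the jaw face; axes as the gauge's
- lock (a joint): angle of the jaw's quarter-turn lock knob in rad: 0 = locked (clockwise stop, seen from above; knob bar along the beam), 1.4 = fully loose (anticlockwise stop; bar across the beam)
- lock_grip (a point): grip point of the lock knob, on its upright axis: a black bar 50 mm long (this point's x) x 14 mm wide (its y), from 42 to 66 mm above the bed; under it a 30 mm disc on the jaw's carriage over the beam. This point is 56 mm above the bed. It turns with the knob and moves with the jaw; it stands 112.5 mm from the grip tab, straight along the gauge's +x
- sheet: fixed flat aluminium baking sheet, 260 (x) x 250 mm (y), 3 mm thick, with a small turned-up lip along its +x edge; origin under its centre
- ring_a: bystander: steel ring mould, 90 mm across, 50 mm high; origin under its centre
- ring_b: bystander: another ring mould of the same size; origin under its centre
- scraper: bystander: dough scraper with a wooden grip, 150 mm long, lying flat; origin under its centre
- biscuit0: a shortbread finger, one of up to five identical ones (some may be absent): a hard flat tan slab 64 mm long (its x) x 32 mm wide (its y) x 18 mm thick (its z), about 30 g; origin at its centre. Starts lying flat on the baking sheet
- biscuit1: a shortbread finger, one of up to five identical ones (some may be absent): a hard flat tan slab 64 mm long (its x) x 32 mm wide (its y) x 18 mm thick (its z), about 30 g; origin at its centre. Starts lying flat on the baking sheet
- biscuit2: a shortbread finger, one of up to five identical ones (some may be absent): a hard flat tan slab 64 mm long (its x) x 32 mm wide (its y) x 18 mm thick (its z), about 30 g; origin at its centre. Starts lying flat on the baking sheet
- biscuit3: a shortbread finger, one of up to five identical ones (some may be absent): a hard flat tan slab 64 mm long (its x) x 32 mm wide (its y) x 18 mm thick (its z), about 30 g; origin at its centre. Starts lying flat on the baking sheet
- biscuit4: a shortbread finger, one of up to five identical ones (some may be absent): a hard flat tan slab 64 mm long (its x) x 32 mm wide (its y) x 18 mm thick (its z), about 30 g; origin at its centre. Starts lying flat on the baking sheet
Things that resemble listed ones, but are neither listed nor needed, are in the scene too. Leave any purple look-alike of the biscuit0 alone.

How it is judged (in metres and radians):
On the way, in this order (a step that is already met when the one before it is completed fails the run):
1. the lock is turned fully anticlockwise, loose (value of joint lock above 1.25 rad), for 0.2 s.
2. all biscuits lie in a row in the gauge and, with the lock still loose, the jaw presses them on the anvil, which has given 1.5 to 9.5 mm (x of biscuit0 in the frame of gauge between -0.055 and -0.015 m and z of biscuit0 in the frame of gauge between 0.016 and 0.026 m and angle between the z axis of each of biscuit0, biscuit1, biscuit2, biscuit3, biscuit4 and the z axis of gauge, either way round below 0.15 rad and angle between the x axis of each of biscuit0, biscuit1, biscuit2, biscuit3, biscuit4 and the x axis of gauge, either way round below 0.2 rad and y of each of biscuit0, biscuit1, biscuit2, biscuit3, biscuit4 in the frame of anvil_face above 0.01 m and y of each of biscuit0, biscuit1, biscuit2, biscuit3, biscuit4 in the frame of jaw_bar below -0.01 m and x of biscuit1 in the frame of gauge between -0.055 and -0.015 m and z of biscuit1 in the frame of gauge between 0.016 and 0.026 m and x of biscuit2 in the frame of gauge between -0.055 and -0.015 m and z of biscuit2 in the frame of gauge between 0.016 and 0.026 m and x of biscuit3 in the frame of gauge between -0.055 and -0.015 m and z of biscuit3 in the frame of gauge between 0.016 and 0.026 m and x of biscuit4 in the frame of gauge between -0.055 and -0.015 m and z of biscuit4 in the frame of gauge between 0.016 and 0.026 m and value of joint anvil between 0.0015 and 0.0095 m and value of joint lock above 0.8 rad), for 0.2 s.
At the end, for the whole second after the job is handed in: Every biscuit lies flat on the bed between anvil and jaw, its centre within 20 mm of the measuring line and its long side within 0.2 rad of the gauge's x; the anvil is pressed in by 1.5 to 9.5 mm; the lock is within 0.12 rad of its clockwise stop; all at rest (x of biscuit0 in the frame of gauge between -0.055 and -0.015 m and z of biscuit0 in the frame of gauge between 0.016 and 0.026 m and angle between the z axis of each of biscuit0, biscuit1, biscuit2, biscuit3, biscuit4 and the z axis of gauge, either way round below 0.15 rad and angle between the x axis of each of biscuit0, biscuit1, biscuit2, biscuit3, biscuit4 and the x axis of gauge, either way round below 0.2 rad and y of each of biscuit0, biscuit1, biscuit2, biscuit3, biscuit4 in the frame of anvil_face above 0.01 m and y of each of biscuit0, biscuit1, biscuit2, biscuit3, biscuit4 in the frame of jaw_bar below -0.01 m and x of biscuit1 in the frame of gauge between -0.055 and -0.015 m and z of biscuit1 in the frame of gauge between 0.016 and 0.026 m and x of biscuit2 in the frame of gauge between -0.055 and -0.015 m and z of biscuit2 in the frame of gauge between 0.016 and 0.026 m and x of biscuit3 in the frame of gauge between -0.055 and -0.015 m and z of biscuit3 in the frame of gauge between 0.016 and 0.026 m and x of biscuit4 in the frame of gauge between -0.055 and -0.015 m and z of biscuit4 in the frame of gauge between 0.016 and 0.026 m and value of joint anvil between 0.0015 and 0.0095 m and value of joint lock below 0.12 rad and velocity of joint jaw between -0.005 and 0.005 m/s and linear speed of each of biscuit0, biscuit1, biscuit2, biscuit3, biscuit4 below 0.02 m/s); the robot touches nothing.
It fails at once if the first ring mould is pushed more than 3 cm (distance of ring_a from where it was at the start of the episode above 0.03 m).
It fails at once if the second ring mould is pushed more than 3 cm (distance of ring_b from where it was at the start of the episode above 0.03 m).
It fails at once if the scraper is pushed more than 3 cm (distance of scraper from where it was at the start of the episode above 0.03 m).
It fails at once if a biscuit is crushed: more than 40 N between it and the sliding jaw (contact force between any of biscuit0, biscuit1, biscuit2, biscuit3, biscuit4 and jaw_bar above 40 N).
Of biscuit0, biscuit1, biscuit2, biscuit3, biscuit4 only 3 to 5 are there at a start; the rules pass over those that are not, and their reading is None.
At some moment in a run one of biscuit0, biscuit1, biscuit2, biscuit3, biscuit4 may be knocked a few centimetres aside while the robot is not near it.
Once in a run the grip may slacken for a moment while it holds something.
It also fails if it takes over 210 s, if anything falls off the work surface, if the arm or the gripper's body presses on something with over 40 N, if the wrist force passes 120 N, or if a joint passes its speed limit or range.

### The arm

A 6-joint arm with a two-finger parallel gripper is mounted at the origin on the work surface. World frame = base frame: x ahead of the robot, y to its left, z up, the work surface at z = 0. Lengths are in mm, angles in rad, forces in N, time in s.
With the tool pointing down it reaches from about 250 to 775 mm from the base axis. Payload 8.9 kg.
Tool frame: the origin (TCP) lies midway between the tips of the shut fingers; the grasp point (between the pads) lies 19 mm behind it; z points along the fingers, y is the line along which they close (so a half turn about z gives the same grasp; the last joint's range is limited). The gripper opens to 85 mm and grips with 20 to 120 N. Pads are 22 mm wide; open, the fingers measure 114 mm over their backs; the gripper's body (76 mm by 85 mm) begins 54 mm behind the grasp point. The pads swing forward as they close: fully open they stand 13 mm farther back than shut.
Start: joints at [-1.31, 0.291, -0.153, 1.127, 0, 1.431], TCP at [204.349, -483.596, 231.305] pointing down, gripper open.
Joint ranges: [-2.52, 2.52], [-0.91, 1.74], [-1.3, 1.37], [-1.96, 2.02], [-1.52, 1.47], [-3.14, 3.14]. Speed limits (rad/s): [2.22, 2.22, 2.79, 3.14, 3.14, 3.14].

### API

Orientations are given as a unit quaternion [w, x, y, z].
In Python, from bench import manip, cams gives the robot as it stands.
- The arm moves only by the tool move_arm, never from a script. Its argument "deltas" is a list of rows, each an object of numbers: "rx", "ry", "rz": the turn, a rotation vector about the tool's x, y, z scaled (see below); "dx", "dy", "dz": the shift along the tool's x, y, z scaled (see below); "gripper": the opening, from 0 (shut) to 1 (fully open). A call has 1 to 12 rows; each row shifts and turns the commanded pose from where the row before left it, along the tool's axes as they then stand; what a row does not reach is not made up. The controller multiplies each number of a shift by 20 mm and each number of a turn by 0.15 rad. A row lasts 1/10 s, in which the tool goes at most 50 mm and 8.59 degrees, less where a joint would pass 70% of its speed; a pose out of reach is approached as far as the arm can. A call with a number of a shift or a turn outside -1 to 1 is refused whole. A call with a gripper value outside its range is refused whole. The fingers move at their own pace and stop on an object; "newtons" is the grip in N (left out, the last holds). Time passes only in rows, so rows that do not move let the fingers close. It gives the time, the measured TCP pose, the force, the opening and the grip force at its end, in the units of the state.
- manip.read_state(): the state, without advancing time (a new reading comes with each control period).
- cams.snapshot(name): name is "scene" or "side" or "wrist"; returns a dict with "color" (384x512x3 uint8, red, green, blue), "depth" (384x512 float32, mm along the optical axis (not along the pixel's ray), 0 where there is no reading), "camera_matrix" (3x3 intrinsics, pixels), "eye" and "attitude" of the camera in the world; the wrist camera has in their place "tool_from_camera" (4x4, takes a point from camera to tool coordinates, whose origin is the TCP and whose axes are the flange's). Camera axes: x right, y down, z forward; pixel columns grow to the right and rows downward; lengths in mm; the calibration is good to about 2 mm. A picture is of the moment at which its call begins: read the wrist's pose just before it.
- manip.close_job(): hands the job in; it is judged then, once.
The state is a dict: "clock": time; "qpos": joint angles; "qvel": joint speeds; "effort": joint torques, N m; "tool_pos": TCP position; "eef_rot": TCP orientation; "contact_force": force on the tool from outside, world axes, zero at the start; "torque": the same for the moment, N m; "width": finger opening in mm; "gripper_force": force on a finger pad.
Only numpy, scipy, OpenCV 4.12 (cv2) and the standard library are available. Lean on these libraries where they do the work, as an engineer would, in place of code of your own. Each camera call takes 0.05 s, during which the arm holds its last target. There are 200 camera calls.

## Working session

There is one attempt and no reset: what is moved stays moved. The work goes in short steps, Python scripts to look and compute and a tool call to move; the robot and the scene stay as the last step left them, time stands still between calls to the robot, and variables do not carry over. Pictures are saved under pics/ and viewed, at most 14 in all, crops included, and the job is handed in when it is done.

Besides the shell and the picture viewer there is one more tool, called after ">>>" by a JSON object that holds its "fn" and its "kwargs". move_arm: Moves the arm, as the interface text tells. Shifts and turns lie within -1 to 1; 1 stands for 20 mm of shift or 0.15 rad of turn. Its arguments: {"type":"object","properties":{"deltas":{"type":"array","items":{"type":"object","properties":{"rx":{"type":"number","minimum":-1,"maximum":1},"ry":{"type":"number","minimum":-1,"maximum":1},"rz":{"type":"number","minimum":-1,"maximum":1},"dx":{"type":"number","minimum":-1,"maximum":1},"dy":{"type":"number","minimum":-1,"maximum":1},"dz":{"type":"number","minimum":-1,"maximum":1},"gripper":{"type":"number"}}}},"newtons":{"type":"number"}},"required":["deltas"]}

```bash
ls; mkdir -p pics; cat > h.py <<'E'
import numpy as np,cv2
from bench import manip,cams
from scipy.spatial.transform import Rotation as R
def rot(q): return R.from_quat([q[1],q[2],q[3],q[0]]).as_matrix()
def snap(n):
    s=manip.read_state(); d=cams.snapshot(n)
    if n=='wrist':
        T=np.eye(4);T[:3,:3]=rot(s['eef_rot']);T[:3,3]=s['tool_pos'];d['T']=T@np.array(d['tool_from_camera'])
    else:
        T=np.eye(4);a=np.array(d['attitude']);T[:3,:3]=rot(a) if a.size==4 else a;T[:3,3]=d['eye'];d['T']=T
    return d
def cloud(d):
    K=np.array(d['camera_matrix']);z=d['depth'];v,u=np.mgrid[:z.shape[0],:z.shape[1]]
    p=np.stack([(u-K[0,2])/K[0,0]*z,(v-K[1,2])/K[1,1]*z,z],-1)
    return p@d['T'][:3,:3].T+d['T'][:3,3]
def save(d,f,s=1,crop=None):
    c=d['color'][...,::-1]
    if crop: u0,v0,u1,v1=crop;c=c[v0:v1,u0:u1]
    cv2.imwrite('pics/'+f,cv2.resize(np.ascontiguousarray(c),None,fx=s,fy=s,interpolation=cv2.INTER_CUBIC))
def ray(d,u,v,z):
    "point on pixel ray at world height z"
    K=np.array(d['camera_matrix']);r=d['T'][:3,:3]@np.array([(u-K[0,2])/K[0,0],(v-K[1,2])/K[1,1],1]);o=d['T'][:3,3]
    return o+r*(z-o[2])/r[2]
E
python3 - <<'E'
from h import *
import pickle
D={n:snap(n) for n in['scene','side']}
pickle.dump(D,open('d0.pkl','wb'))
for n,d in D.items(): save(d,n+'0.png',1.5); print(n,d['eye'],d['attitude'])
s=manip.read_state();print(s)
E
```

```text
pics
scene [ 880.37778123 -464.66491987  767.20475836] [-0.29532015  0.88496172  0.34174902 -0.11329773]
side [ 31.95113076 808.69726313 758.49692476] [ 0.12436958 -0.20975294  0.85680903 -0.4543283 ]
{'clock': 0.1, 'qpos': array([-1.31033908e+00,  2.91186868e-01, -1.54027818e-01,  1.12669515e+00,
       -3.55526865e-06,  1.43151408e+00]), 'qvel': array([-0.00194123,  0.00044624,  0.00100823,  0.00184392,  0.00078308,
        0.00187384]), 'effort': array([ 5.40290384e-04, -5.37980747e+01,  3.31918144e+01,  9.34659736e-03,
       -2.32750199e-04,  8.44271938e-06]), 'tool_pos': array([ 204.23173603, -483.23806161,  230.81758772]), 'eef_rot': array([-5.55625492e-04,  9.80092295e-01,  1.98541640e-01, -3.54861147e-05]), 'contact_force': array([-0.22295395, -0.80228575, -0.62400011]), 'torque': array([ 0.05804546, -0.02113296, -0.00935838]), 'gripper_force': 0.0, 'width': 85.5999895566369}
```

View pics/scene0.png

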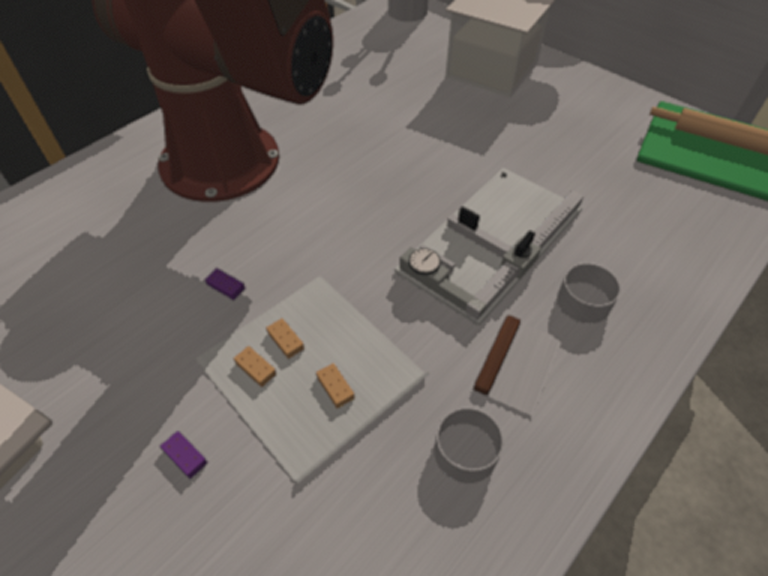

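View pics/side0.png

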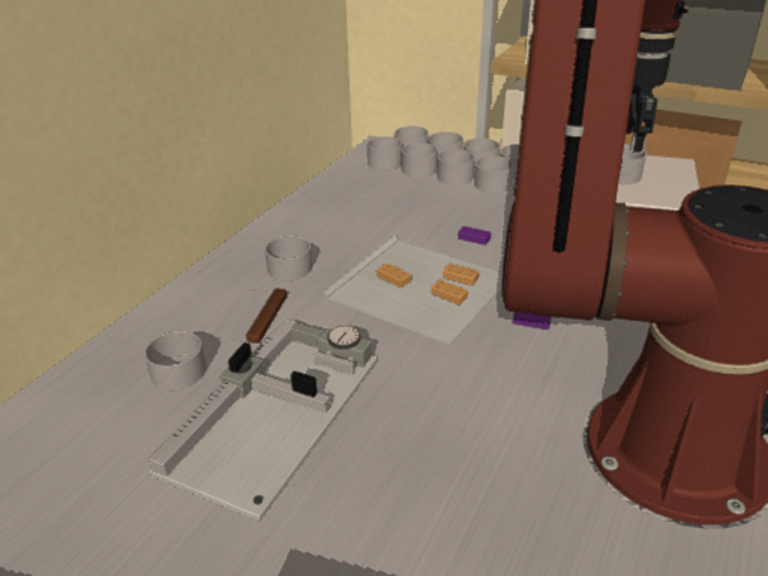

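Scene view: three tan biscuits on the sheet, at zoomed pixels (284,338), (255,365) and (335,385). The two purple slabs at (225,284) and (184,454) are the look-alikes, so I'll leave them. The gauge has its dial at (425,260), the tab at (469,217) and the knob at (524,243), with the bar along the beam (locked). The side view shows the same three biscuits.

```bash
python3 - <<'E'
from h import *
import pickle
D=pickle.load(open('d0.pkl','rb'))
for n,d in D.items():
    P=cloud(d);c=d['color'].astype(int);hsv=cv2.cvtColor(d['color'],cv2.COLOR_RGB2HSV)
    ws=(P[...,0]>200)&(P[...,0]<800)&(abs(P[...,1])<600)&(d['depth']>0)
    m=(hsv[...,1]>110)&(hsv[...,0]<25)&ws&(P[...,2]<40)&(P[...,2]>14)
    k,l,st,_=cv2.connectedComponentsWithStats(m.astype(np.uint8))
    for i in range(1,k):
        if st[i,4]<60: continue
        q=P[l==i];zt=np.median(q[:,2]);q=q[q[:,2]>zt-4]
        r=cv2.minAreaRect(q[:,:2].astype(np.float32));print(n,'orange',st[i],'z',zt.round(1),np.round(r[0],1),np.round(r[1],1),round(r[2],1))
    m=(c.max(-1)<50)&ws&(P[...,2]>45)&(P[...,2]<90)
    k,l,st,_=cv2.connectedComponentsWithStats(m.astype(np.uint8))
    for i in range(1,k):
        if st[i,4]<20: continue
        q=P[l==i];r=cv2.minAreaRect(q[:,:2].astype(np.float32));print(n,'black',st[i],'z',q[:,2].min().round(1),q[:,2].max().round(1),np.round(r[0],1),np.round(r[1],1),round(r[2],1))
    # bed & sheet
    for nm,lo,hi in(('bed',9,15),('sheet',1.8,6)):
        m=(P[...,2]>lo)&(P[...,2]<hi)&ws
        m=cv2.morphologyEx(m.astype(np.uint8),cv2.MORPH_OPEN,np.ones((3,3)))
        k,l,st,_=cv2.connectedComponentsWithStats(m)
        for i in range(1,k):
            if st[i,4]<400: continue
            q=P[l==i];r=cv2.minAreaRect(q[:,:2].astype(np.float32));print(n,nm,st[i],np.median(q[:,2]).round(1),np.round(r[0],1),np.round(r[1],1),round(r[2],1))
    print(n,'bench z',np.median(P[ws][:,2]))
E
```

```text
scene orange [317 211  29  51 463] z 18.1 [706.1  -3.9] [ 20.3 143.2] 15.2
scene orange [178 213  24  24 291] z 20.8 [ 439.1 -207.9] [30.2 62. ] 80.2
scene orange [157 232  26  24 320] z 20.7 [ 443.8 -273.7] [61.4 29.4] 0.4
scene orange [212 243  23  27 340] z 20.7 [ 557.8 -214.3] [30.  61.3] 74.4
scene black [306 139  13  13 102] z 45.1 71.5 [516. 164.] [ 9.9 35.2] 88.6
scene black [343 155  13  17 121] z 47.4 80.1 [631.3 166.9] [16.7 44.2] 1.8
scene bed [ 309  114   64   49 1712] 12.5 [529.9 282.8] [142.3 174.6] 2.2
scene bed [ 283  150   51   46 1100] 12.3 [537.  112.4] [141.6 103. ] 1.5
scene sheet [191 213  56  37 433] 3.2 [ 480.8 -158.7] [145.   62.6] 0.6
scene bench z 0.863427362891457
side orange [251 176  23  14 169] z 20.3 [ 552.7 -209.2] [35.5 64.9] 74.7
side orange [295 176  24  13 177] z 20.7 [ 437.8 -269.4] [35.9 63.8] 87.3
side orange [287 187  25  14 191] z 20.7 [ 435.  -204.5] [35.3 64.8] 80.6
side orange [165 193  26  33 273] z 17.5 [698.9   3.5] [ 23.  147.2] 15.2
side black [153 229  15  19 170] z 50.9 80.0 [620.4 174.1] [14.1 48.2] 6.4
side black [194 248  17  15 180] z 45.3 72.8 [509.2 169.5] [38.2 13.5] 3.2
side bed [ 110  228  140  116 5962] 12.2 [535.9 200.4] [154.1 347.1] 2.2
side bench z 1.265493515217372
```

>>> {"fn": "move_arm", "kwargs": {"deltas": [{"rz": -1, "gripper": 0.6}, {"rz": -1}, {"rz": -1}, {"rz": -1}, {"rz": -1}, {"rz": -1}, {"rz": -1}, {"rz": -1}, {"dx": 0.8, "dy": 1}, {"dx": 0.8, "dy": 1}, {"dx": 0.8, "dy": 1}, {"dx": 0.8, "dy": 1}]}}

```text
invalid input at $.deltas[0]: expected keys rx, ry, rz, dx, dy, dz, gripper
```

```bash
python3 - <<'E'
from h import *
d=cams.snapshot('wrist');print(np.round(d['tool_from_camera'],2),d['camera_matrix'])
s=manip.read_state();print(s['qpos'],s['tool_pos'],s['clock'])
E
```

```text
[[   0.     -0.96   -0.29   73.95]
 [   1.      0.      0.     -0.39]
 [  -0.     -0.29    0.96 -142.36]
 [   0.      0.      0.      1.  ]] [[300.44273645   0.         254.59359254]
 [  0.         300.44273645 196.15575211]
 [  0.           0.           1.        ]]
[-1.31032973e+00  2.91132571e-01 -1.53949535e-01  1.12670254e+00
 -6.01804117e-06  1.43148351e+00] [ 204.2467725  -483.27872161  230.87501706] 0.15
```

>>> {"fn": "move_arm", "kwargs": {"deltas": [{"rx": 0, "ry": 0, "rz": -1, "dx": 0, "dy": 0, "dz": 0, "gripper": 0.6}, {"rx": 0, "ry": 0, "rz": -1, "dx": 0, "dy": 0, "dz": 0, "gripper": 0.6}, {"rx": 0, "ry": 0, "rz": -1, "dx": 0, "dy": 0, "dz": 0, "gripper": 0.6}, {"rx": 0, "ry": 0, "rz": -1, "dx": 0, "dy": 0, "dz": 0, "gripper": 0.6}, {"rx": 0, "ry": 0, "rz": -1, "dx": 0, "dy": 0, "dz": 0, "gripper": 0.6}, {"rx": 0, "ry": 0, "rz": -1, "dx": 0, "dy": 0, "dz": 0, "gripper": 0.6}, {"rx": 0, "ry": 0, "rz": -1, "dx": 0, "dy": 0, "dz": 0, "gripper": 0.6}, {"rx": 0, "ry": 0, "rz": -1, "dx": 0, "dy": 0, "dz": 0, "gripper": 0.6}, {"rx": 0, "ry": 0, "rz": 0, "dx": 0.8, "dy": 1, "dz": 0, "gripper": 0.6}, {"rx": 0, "ry": 0, "rz": 0, "dx": 0.8, "dy": 1, "dz": 0, "gripper": 0.6}, {"rx": 0, "ry": 0, "rz": 0, "dx": 0.8, "dy": 1, "dz": 0, "gripper": 0.6}, {"rx": 0, "ry": 0, "rz": 0, "dx": 0.8, "dy": 1, "dz": 0, "gripper": 0.6}]}}

```text
clock: 1.35
tool_pos: [283.0, -416.5, 231.1]
eef_rot: [-0.0, 0.697, 0.717, 0.0]
contact_force: [0.5, 0.5, -0.3]
width: 51.6
gripper_force: 0.0
```

>>> {"fn": "move_arm", "kwargs": {"deltas": [{"rx": 0, "ry": 0, "rz": 0, "dx": 1, "dy": 1, "dz": 0, "gripper": 0.6}, {"rx": 0, "ry": 0, "rz": 0, "dx": 1, "dy": 1, "dz": 0, "gripper": 0.6}, {"rx": 0, "ry": 0, "rz": 0, "dx": 1, "dy": 1, "dz": 0, "gripper": 0.6}, {"rx": 0, "ry": 0, "rz": 0, "dx": 1, "dy": 1, "dz": 0, "gripper": 0.6}, {"rx": 0, "ry": 0, "rz": 0, "dx": 1, "dy": 1, "dz": 0, "gripper": 0.6}, {"rx": 0, "ry": 0, "rz": 0, "dx": 1, "dy": 1, "dz": 0, "gripper": 0.6}, {"rx": 0, "ry": 0, "rz": 0, "dx": 1, "dy": 1, "dz": 0, "gripper": 0.6}, {"rx": 0, "ry": 0, "rz": 0, "dx": 1, "dy": 1, "dz": 0, "gripper": 0.6}, {"rx": 0, "ry": 0, "rz": 0, "dx": 1, "dy": 1, "dz": 0, "gripper": 0.6}, {"rx": 0, "ry": 0, "rz": 0, "dx": 1, "dy": 1, "dz": 0, "gripper": 0.6}, {"rx": 0, "ry": 0, "rz": 0, "dx": 1, "dy": 1, "dz": 0, "gripper": 0.6}, {"rx": 0, "ry": 0, "rz": 0, "dx": 1, "dy": 1, "dz": 0, "gripper": 0.6}]}}

```text
clock: 2.55
tool_pos: [516.0, -169.4, 231.1]
eef_rot: [-0.0, 0.697, 0.717, -0.0]
contact_force: [0.4, 0.6, 0.0]
width: 51.2
gripper_force: 0.0
```

>>> {"fn": "move_arm", "kwargs": {"deltas": [{"rx": 0, "ry": 0, "rz": 0, "dx": 1, "dy": 0.3, "dz": 0, "gripper": 0.6}, {"rx": 0, "ry": 0, "rz": 0, "dx": 1, "dy": 0.3, "dz": 0, "gripper": 0.6}, {"rx": 0, "ry": 0, "rz": 0, "dx": 1, "dy": 0.3, "dz": 0, "gripper": 0.6}, {"rx": 0, "ry": 0, "rz": 0, "dx": 1, "dy": 0.3, "dz": 0, "gripper": 0.6}, {"rx": 0, "ry": 0, "rz": 0, "dx": 1, "dy": 0.3, "dz": 0, "gripper": 0.6}, {"rx": 0, "ry": 0, "rz": 0, "dx": 1, "dy": 0.3, "dz": 0, "gripper": 0.6}, {"rx": 0, "ry": 0, "rz": 0, "dx": 1, "dy": 0.3, "dz": 0, "gripper": 0.6}, {"rx": 0, "ry": 0, "rz": 0, "dx": 1, "dy": 0.3, "dz": 0, "gripper": 0.6}, {"rx": 0, "ry": 0, "rz": 0, "dx": 1, "dy": 0.3, "dz": 0, "gripper": 0.6}, {"rx": 0, "ry": 0, "rz": 0, "dx": 1, "dy": 0.3, "dz": 0, "gripper": 0.6}, {"rx": 0, "ry": 0, "rz": 0, "dx": 1, "dy": 0.3, "dz": 0, "gripper": 0.6}, {"rx": 0, "ry": 0, "rz": 0, "dx": 1, "dy": 0.3, "dz": 0, "gripper": 0.6}]}}

```text
clock: 3.75
tool_pos: [580.4, 72.4, 231.0]
eef_rot: [-0.0, 0.697, 0.717, -0.0]
contact_force: [0.9, -0.2, 0.1]
width: 51.6
gripper_force: 0.0
```

```bash
python3 - <<'E'
from h import *
import pickle
d=snap('wrist');save(d,'w1.png',1.5);pickle.dump(d,open('w1.pkl','wb'))
s=manip.read_state();print(s['qpos'],s['tool_pos'],s['clock'],s['width'])
P=cloud(d)
m=(d['color'].max(-1)<50)&(P[...,2]>40)&(P[...,2]<90)&(d['depth']>0)
k,l,st,_=cv2.connectedComponentsWithStats(m.astype(np.uint8))
for i in range(1,k):
    if st[i,4]<60: continue
    q=P[l==i];q=q[q[:,2]>q[:,2].max()-6];r=cv2.minAreaRect(q[:,:2].astype(np.float32));print('black',st[i],'z',q[:,2].max().round(1),np.round(r[0],1),np.round(r[1],1),round(r[2],1))
E
```

```text
[2.87569026e-03 4.07435708e-01 1.63893007e-02 1.17989539e+00
 1.47399286e-03 1.54303512e+00] [580.90928914  75.04839671 230.94121298] 3.8 51.24952412295192
black [ 288   51   28   57 1112] z 81.0 [623.7 170.6] [13.5 48.2] 6.8
black [167  75  44  14 552] z 72.5 [512.4 166.2] [38.2 10.8] 1.8
```

View pics/w1.png

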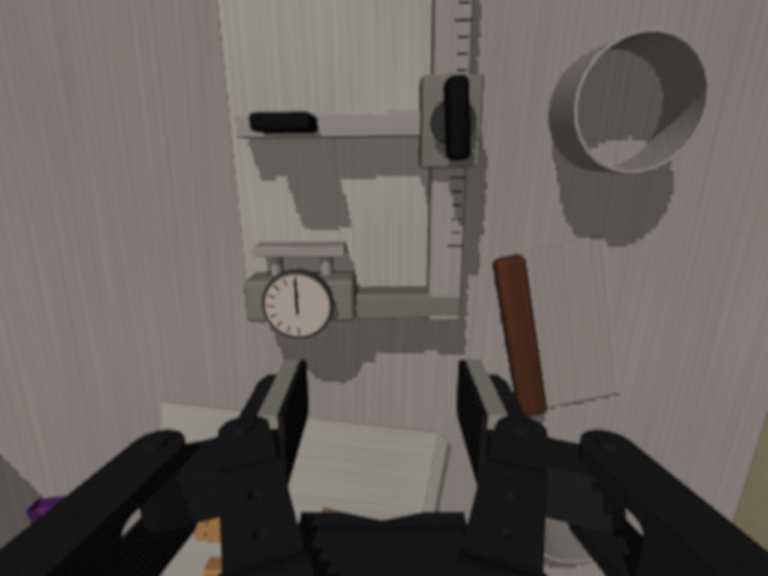

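Wrist view: the knob bar is at (457,118) and the tab at (284,122). The dial needle is on zero at (297,285), the anvil plate is at (300,248), and the ring at (630,100) is clear to the right.

>>> {"fn": "move_arm", "kwargs": {"deltas": [{"rx": 0, "ry": 0, "rz": 0, "dx": 0.94, "dy": 0.47, "dz": 0, "gripper": 0.55}, {"rx": 0, "ry": 0, "rz": 0, "dx": 0.94, "dy": 0.47, "dz": 0, "gripper": 0.55}, {"rx": 0, "ry": 0, "rz": 0, "dx": 0.94, "dy": 0.47, "dz": 0, "gripper": 0.55}, {"rx": 0, "ry": 0, "rz": 0, "dx": 0.94, "dy": 0.47, "dz": 0, "gripper": 0.55}, {"rx": 0, "ry": 0, "rz": -0.5, "dx": 0.94, "dy": 0.47, "dz": 0, "gripper": 0.55}, {"rx": 0, "ry": 0, "rz": 0, "dx": 0, "dy": 0, "dz": 1, "gripper": 0.55}, {"rx": 0, "ry": 0, "rz": 0, "dx": 0, "dy": 0, "dz": 1, "gripper": 0.55}, {"rx": 0, "ry": 0, "rz": 0, "dx": 0, "dy": 0, "dz": 1, "gripper": 0.55}, {"rx": 0, "ry": 0, "rz": 0, "dx": 0, "dy": 0, "dz": 1, "gripper": 0.55}, {"rx": 0, "ry": 0, "rz": 0, "dx": 0, "dy": 0, "dz": 0.9, "gripper": 0.55}, {"rx": 0, "ry": 0, "rz": 0, "dx": 0, "dy": 0, "dz": 0, "gripper": 0.55}, {"rx": 0, "ry": 0, "rz": 0, "dx": 0, "dy": 0, "dz": 0, "gripper": 0.55}]}}

```text
clock: 5.0
tool_pos: [624.5, 166.8, 133.4]
eef_rot: [-0.0, 0.669, 0.743, -0.0]
contact_force: [0.8, -0.0, 0.5]
width: 47.1
gripper_force: 0.0
```

```bash
python3 - <<'E'
from h import *
d=snap('wrist');P=cloud(d)
s=manip.read_state();print(s['tool_pos'],s['eef_rot'],s['width'])
m=(d['color'].max(-1)<60)&(P[...,2]>70)&(P[...,2]<85)&(d['depth']>0)&(abs(P[...,0]-625)<25)&(abs(P[...,1]-170)<40)
q=P[m];r=cv2.minAreaRect(q[:,:2].astype(np.float32));print(m.sum(),q[:,2].max(),r)
# gauge: bed dominant yaw, jaw & anvil edges
save(d,'w2.png',1.5)
E
```

```text
[625.08861859 166.85317016 134.13331735] [2.65538046e-04 6.69401304e-01 7.42900889e-01 3.04962805e-04] 47.10126430563438
1282 80.29955220319044 ((623.82373046875, 171.874755859375), (13.697076797485352, 48.279747009277344), 6.440361499786377)
```

View pics/w2.png

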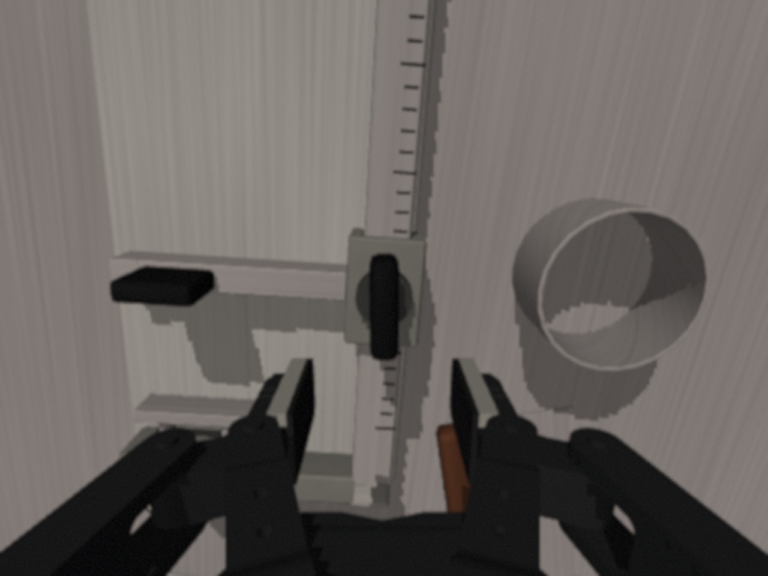

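The knob bar at (384,305) lies centred between the fingers, and the ring is clear of them. I'll lower and grip.

>>> {"fn": "move_arm", "kwargs": {"newtons": 40, "deltas": [{"rx": 0, "ry": 0, "rz": 0, "dx": 0.2, "dy": 0, "dz": 0.8, "gripper": 0.55}, {"rx": 0, "ry": 0, "rz": 0, "dx": 0, "dy": 0, "dz": 0.8, "gripper": 0.55}, {"rx": 0, "ry": 0, "rz": 0, "dx": 0, "dy": 0, "dz": 0.8, "gripper": 0.55}, {"rx": 0, "ry": 0, "rz": 0, "dx": 0, "dy": 0, "dz": 0.8, "gripper": 0.55}, {"rx": 0, "ry": 0, "rz": 0, "dx": 0, "dy": 0, "dz": 0.6, "gripper": 0.55}, {"rx": 0, "ry": 0, "rz": 0, "dx": 0, "dy": 0, "dz": 0, "gripper": 0.55}, {"rx": 0, "ry": 0, "rz": 0, "dx": 0, "dy": 0, "dz": 0, "gripper": 0}, {"rx": 0, "ry": 0, "rz": 0, "dx": 0, "dy": 0, "dz": 0, "gripper": 0}, {"rx": 0, "ry": 0, "rz": 0, "dx": 0, "dy": 0, "dz": 0, "gripper": 0}, {"rx": 0, "ry": 0, "rz": 0, "dx": 0, "dy": 0, "dz": 0, "gripper": 0}, {"rx": 0, "ry": 0, "rz": 0, "dx": 0, "dy": 0, "dz": 0, "gripper": 0}, {"rx": 0, "ry": 0, "rz": 0, "dx": 0, "dy": 0, "dz": 0, "gripper": 0}]}}

```text
clock: 6.25
tool_pos: [624.9, 171.0, 58.5]
eef_rot: [0.001, 0.669, 0.743, 0.001]
contact_force: [-1.8, 0.0, 5.8]
width: 13.2
gripper_force: 42.3
```

>>> {"fn": "move_arm", "kwargs": {"deltas": [{"rx": 0, "ry": 0, "rz": -0.8, "dx": 0, "dy": 0, "dz": 0, "gripper": 0}, {"rx": 0, "ry": 0, "rz": -0.8, "dx": 0, "dy": 0, "dz": 0, "gripper": 0}, {"rx": 0, "ry": 0, "rz": -0.8, "dx": 0, "dy": 0, "dz": 0, "gripper": 0}, {"rx": 0, "ry": 0, "rz": -0.8, "dx": 0, "dy": 0, "dz": 0, "gripper": 0}, {"rx": 0, "ry": 0, "rz": -0.8, "dx": 0, "dy": 0, "dz": 0, "gripper": 0}, {"rx": 0, "ry": 0, "rz": -0.8, "dx": 0, "dy": 0, "dz": 0, "gripper": 0}, {"rx": 0, "ry": 0, "rz": -0.8, "dx": 0, "dy": 0, "dz": 0, "gripper": 0}, {"rx": 0, "ry": 0, "rz": -0.8, "dx": 0, "dy": 0, "dz": 0, "gripper": 0}, {"rx": 0, "ry": 0, "rz": -0.8, "dx": 0, "dy": 0, "dz": 0, "gripper": 0}, {"rx": 0, "ry": 0, "rz": -0.8, "dx": 0, "dy": 0, "dz": 0, "gripper": 0}, {"rx": 0, "ry": 0, "rz": -0.7, "dx": 0, "dy": 0, "dz": 0, "gripper": 0}, {"rx": 0, "ry": 0, "rz": 0, "dx": 0, "dy": 0, "dz": 0, "gripper": 0}]}}

```text
clock: 7.45
tool_pos: [625.1, 171.1, 58.4]
eef_rot: [0.001, 0.079, 0.997, 0.0]
contact_force: [-0.4, -0.4, 4.4]
width: 12.9
gripper_force: 42.2
```

```bash
python3 - <<'E'
from h import *
s=manip.read_state();print(s['tool_pos'],s['torque'],s['contact_force'],s['width'],s['gripper_force'],s['qpos'])
q=s['eef_rot'];M=rot(q);print(np.arctan2(M[1,0],M[0,0]))
E
```

```text
[625.08402011 171.11935453  58.43951564] [0.13287098 0.10363902 0.08931519] [-0.42907176 -0.4002941   4.4168139 ] 12.889420538363323 42.15238094329834 [ 1.54328766e-01  6.51191301e-01 -4.56509220e-02  8.71945958e-01
  3.07486622e-04  3.12372608e-01]
2.9835482946107
```

>>> {"fn": "move_arm", "kwargs": {"deltas": [{"rx": 0, "ry": 0, "rz": -0.2, "dx": 0, "dy": 0, "dz": 0, "gripper": 0}, {"rx": 0, "ry": 0, "rz": 0, "dx": 0, "dy": 0, "dz": 0, "gripper": 0}, {"rx": 0, "ry": 0, "rz": 0, "dx": 0, "dy": 0, "dz": 0, "gripper": 0}, {"rx": 0, "ry": 0, "rz": 0, "dx": 0.018, "dy": 0.1, "dz": 0, "gripper": 0}, {"rx": 0, "ry": 0, "rz": 0, "dx": 0.018, "dy": 0.1, "dz": 0, "gripper": 0}, {"rx": 0, "ry": 0, "rz": 0, "dx": 0.018, "dy": 0.1, "dz": 0, "gripper": 0}, {"rx": 0, "ry": 0, "rz": 0, "dx": 0, "dy": 0, "dz": 0, "gripper": 0}]}}

```text
clock: 8.15
tool_pos: [624.9, 176.3, 58.5]
eef_rot: [0.001, 0.066, 0.998, -0.001]
contact_force: [-0.1, -4.6, 6.0]
width: 13.1
gripper_force: 42.2
```

```bash
python3 - <<'E'
from h import *
s=manip.read_state();print(s['tool_pos'],s['torque'],s['contact_force'],s['width'],s['gripper_force'])
q=s['eef_rot'];M=rot(q);print(np.arctan2(M[1,0],M[0,0]))
for n in('scene','side','wrist'):
    d=snap(n);P=cloud(d)
    m=(d['color'].max(-1)<50)&(P[...,2]>60)&(P[...,2]<74)&(abs(P[...,0]-512)<40)&(abs(P[...,1]-180)<60)
    q=P[m];print(n,m.sum(),cv2.minAreaRect(q[:,:2].astype(np.float32)) if m.sum()>9 else'')
E
```

```text
[624.91196211 176.27691847  58.46107569] [-0.82036321  0.08956357  0.00551424] [-0.05267987 -4.6459293   6.02242974] 13.061784948689539 42.243656516075134
3.0092691407340473
scene 55 ((516.2281494140625, 168.8487091064453), (34.343963623046875, 9.099283218383789), 1.3404464721679688)
side 96 ((509.02557373046875, 175.95175170898438), (36.5122184753418, 13.211894035339355), 4.578691482543945)
wrist 1925 ((520.201171875, 172.18702697753906), (23.164609909057617, 11.871119499206543), 2.203184127807617)
```

The jaw slides at 4.6 N, so the lock is loose. I'll keep opening it.

>>> {"fn": "move_arm", "kwargs": {"deltas": [{"rx": 0, "ry": 0, "rz": 0, "dx": 0.09, "dy": 0.5, "dz": 0, "gripper": 0}, {"rx": 0, "ry": 0, "rz": 0, "dx": 0.09, "dy": 0.5, "dz": 0, "gripper": 0}, {"rx": 0, "ry": 0, "rz": 0, "dx": 0.09, "dy": 0.5, "dz": 0, "gripper": 0}, {"rx": 0, "ry": 0, "rz": 0, "dx": 0.09, "dy": 0.5, "dz": 0, "gripper": 0}, {"rx": 0, "ry": 0, "rz": 0, "dx": 0.09, "dy": 0.5, "dz": 0, "gripper": 0}, {"rx": 0, "ry": 0, "rz": 0, "dx": 0.09, "dy": 0.5, "dz": 0, "gripper": 0}, {"rx": 0, "ry": 0, "rz": 0, "dx": 0.09, "dy": 0.5, "dz": 0, "gripper": 0}, {"rx": 0, "ry": 0, "rz": 0, "dx": 0.09, "dy": 0.5, "dz": 0, "gripper": 0}, {"rx": 0, "ry": 0, "rz": 0, "dx": 0.09, "dy": 0.5, "dz": 0, "gripper": 0}, {"rx": 0, "ry": 0, "rz": 0, "dx": 0.09, "dy": 0.5, "dz": 0, "gripper": 0}, {"rx": 0, "ry": 0, "rz": 0, "dx": 0.09, "dy": 0.5, "dz": 0, "gripper": 0}, {"rx": 0, "ry": 0, "rz": 0, "dx": 0.09, "dy": 0.5, "dz": 0, "gripper": 0}]}}

```text
clock: 9.5
tool_pos: [620.0, 298.1, 58.5]
eef_rot: [0.002, 0.066, 0.998, -0.001]
contact_force: [3.1, -4.9, 3.1]
width: 12.9
gripper_force: 42.0
```

```bash
python3 - <<'E'
from h import *
s=manip.read_state();print(s['tool_pos'],s['contact_force'],s['gripper_force'])
for n in('scene','side'):
    d=snap(n);P=cloud(d)
    m=(d['color'].max(-1)<50)&(P[...,2]>60)&(P[...,2]<74)&(abs(P[...,0]-512)<40)&(abs(P[...,1]-270)<60)
    q=P[m];print(n,m.sum(),cv2.minAreaRect(q[:,:2].astype(np.float32)) if m.sum()>9 else'')
E
```

```text
[619.99505822 298.08089488  58.4933788 ] [ 3.11815219 -4.93653298  3.11299467] 41.9873571395874
scene 47 ((511.0118408203125, 289.2903137207031), (32.99174118041992, 7.455875873565674), 11.770173072814941)
side 118 ((504.0436096191406, 298.806396484375), (38.276031494140625, 12.100425720214844), 2.650559902191162)
```

>>> {"fn": "move_arm", "kwargs": {"deltas": [{"rx": 0, "ry": 0, "rz": 0, "dx": 0, "dy": 0, "dz": 0, "gripper": 0.4}, {"rx": 0, "ry": 0, "rz": 0, "dx": 0, "dy": 0, "dz": 0, "gripper": 0.4}, {"rx": 0, "ry": 0, "rz": 0, "dx": 0, "dy": 0, "dz": 0, "gripper": 0.4}, {"rx": 0, "ry": 0, "rz": 0, "dx": 0, "dy": 0, "dz": -0.5, "gripper": 0.4}, {"rx": 0, "ry": 0, "rz": 0, "dx": 0, "dy": 0, "dz": -1, "gripper": 0.4}, {"rx": 0, "ry": 0, "rz": 0, "dx": 0, "dy": 0, "dz": -1, "gripper": 0.7}, {"rx": 0, "ry": 0, "rz": 0, "dx": 0, "dy": 0, "dz": -1, "gripper": 0.7}, {"rx": 0, "ry": 0, "rz": 0, "dx": 0, "dy": 0, "dz": -1, "gripper": 0.7}, {"rx": 0, "ry": 0, "rz": 0, "dx": 0, "dy": 0, "dz": -1, "gripper": 0.7}, {"rx": 0, "ry": 0, "rz": 0, "dx": 0, "dy": 0, "dz": -1, "gripper": 0.7}, {"rx": 0, "ry": 0, "rz": 0, "dx": 0, "dy": 0, "dz": -0.5, "gripper": 0.7}]}}

```text
clock: 10.7
tool_pos: [619.0, 298.9, 199.9]
eef_rot: [0.001, 0.066, 0.998, 0.001]
contact_force: [-0.2, -1.0, -0.5]
width: 59.7
gripper_force: 0.0
```

>>> {"fn": "move_arm", "kwargs": {"deltas": [{"rx": 0, "ry": 0, "rz": 0, "dx": 0.2, "dy": -0.9, "dz": 0, "gripper": 0.7}, {"rx": 0, "ry": 0, "rz": 0, "dx": 0.2, "dy": -0.9, "dz": 0, "gripper": 0.7}, {"rx": 0, "ry": 0, "rz": 0, "dx": 0.2, "dy": -0.9, "dz": 0, "gripper": 0.7}, {"rx": 0, "ry": 0, "rz": 0, "dx": 0.2, "dy": -0.9, "dz": 0, "gripper": 0.7}, {"rx": 0, "ry": 0, "rz": 0, "dx": 0.2, "dy": -0.9, "dz": 0, "gripper": 0.7}, {"rx": 0, "ry": 0, "rz": 0, "dx": 0.2, "dy": -0.9, "dz": 0, "gripper": 0.7}, {"rx": 0, "ry": 0, "rz": 0, "dx": 0.2, "dy": -0.9, "dz": 0, "gripper": 0.7}, {"rx": 0, "ry": 0, "rz": 0, "dx": 0.2, "dy": -0.9, "dz": 0, "gripper": 0.7}, {"rx": 0, "ry": 0, "rz": 0, "dx": 0.2, "dy": -0.9, "dz": 0, "gripper": 0.7}, {"rx": 0, "ry": 0, "rz": 0, "dx": 0.2, "dy": -0.9, "dz": 0, "gripper": 0.7}, {"rx": 0, "ry": 0, "rz": 0, "dx": 0, "dy": 0, "dz": 0, "gripper": 0.7}]}}

```text
clock: 11.8
tool_pos: [554.2, 123.7, 197.4]
eef_rot: [-0.0, 0.067, 0.998, -0.0]
contact_force: [-0.4, -0.1, 0.0]
width: 60.3
gripper_force: 0.0
```

```bash
python3 - <<'E'
from h import *
import pickle
d=snap('wrist');pickle.dump(d,open('w3.pkl','wb'));save(d,'w3.png',1.5)
s=manip.read_state();print(s['tool_pos'],s['width'])
P=cloud(d)
# heights around anvil: points at z 30..38 (anvil plate/jaw top at 34)
m=(P[...,2]>28)&(P[...,2]<36.5)&(d['depth']>0)
k,l,st,_=cv2.connectedComponentsWithStats(m.astype(np.uint8))
for i in range(1,k):
    if st[i,4]<80: continue
    q=P[l==i];print(st[i],np.median(q[:,2]).round(1),cv2.minAreaRect(q[:,:2].astype(np.float32)))
E
```

```text
[554.78442689 124.72937577 197.47784667] 59.575891013346094
[ 180   68  273  176 2738] 34.9 ((560.2156372070312, 176.99107360839844), (134.7891387939453, 279.8775329589844), 11.763240814208984)
[171 111  44  81 833] 34.4 ((515.4188842773438, 67.40777587890625), (82.7824935913086, 26.446060180664062), 3.0392990112304688)
[458 194  36   9 128] 32.6 ((605.188232421875, 354.3602600097656), (2.7225899696350098, 38.13298416137695), 3.2056024074554443)
[289 294  30  33 157] 32.0 ((721.5205688476562, 156.6485595703125), (10.60848617553711, 56.11313247680664), 45.96821594238281)
```

View pics/w3.png

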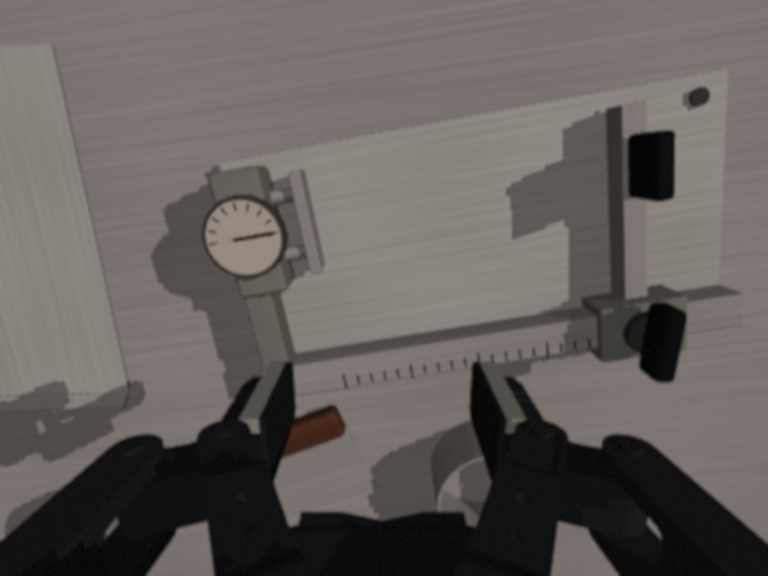

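```bash
python3 - <<'E'
from h import *
import pickle
d=pickle.load(open('w3.pkl','rb'))
for nm,u,v,z in[('anv',303,172,34),('anv',322,268,34),('jaw',623,108,34),('jaw',624,296,34),('bedNW',726,70,12),('bedW',221,164,12),('bedE',720,287,12),('boltbeam',287,357,12)]:
    print(nm,ray(d,u/1.5,v/1.5,z).round(1))
E
```

```text
anv [482.2  81.   34. ]
anv [547.6  82.3  34. ]
jaw [470.6 287.9  34. ]
jaw [596.1 291.3  34. ]
bedNW [455.4 365.8  12. ]
bedW [469.5  21.4  12. ]
bedE [606.8 374.4  12. ]
boltbeam [620.4  38.6  12. ]
```

Wrist view: the anvil plate's front edge is at (312,220), which gives y≈82. The jaw face is at (624,200), y≈289, so the gap is about 207 mm. The knob at (662,340) is across the beam (loose) and the needle is at zero. Next, the biscuits.

>>> {"fn": "move_arm", "kwargs": {"deltas": [{"rx": 0, "ry": 0, "rz": 0, "dx": 0.2, "dy": -0.95, "dz": 0, "gripper": 0.6}, {"rx": 0, "ry": 0, "rz": 0, "dx": 0.2, "dy": -0.95, "dz": 0, "gripper": 0.6}, {"rx": 0, "ry": 0, "rz": 0, "dx": 0.2, "dy": -0.95, "dz": 0, "gripper": 0.6}, {"rx": 0, "ry": 0, "rz": 0, "dx": 0.2, "dy": -0.95, "dz": 0, "gripper": 0.6}, {"rx": 0, "ry": 0, "rz": 0, "dx": 0.2, "dy": -0.95, "dz": 0, "gripper": 0.6}, {"rx": 0, "ry": 0, "rz": 0, "dx": 0.2, "dy": -0.95, "dz": 0, "gripper": 0.6}, {"rx": 0, "ry": 0, "rz": 0, "dx": 0.2, "dy": -0.95, "dz": 0, "gripper": 0.6}, {"rx": 0, "ry": 0, "rz": 0, "dx": 0.2, "dy": -0.95, "dz": 0, "gripper": 0.6}, {"rx": 0, "ry": 0, "rz": 0, "dx": 0.2, "dy": -0.95, "dz": 0, "gripper": 0.6}, {"rx": 0, "ry": 0, "rz": 0, "dx": 0.2, "dy": -0.95, "dz": 0, "gripper": 0.6}, {"rx": 0, "ry": 0, "rz": 0, "dx": 0.2, "dy": -0.95, "dz": 0, "gripper": 0.6}, {"rx": 0, "ry": 0, "rz": 0, "dx": 0.2, "dy": -0.95, "dz": 0, "gripper": 0.6}]}}

```text
clock: 13.05
tool_pos: [477.7, -94.4, 197.4]
eef_rot: [0.0, 0.066, 0.998, 0.0]
contact_force: [-0.8, -0.4, 0.5]
width: 51.3
gripper_force: 0.0
```

>>> {"fn": "move_arm", "kwargs": {"deltas": [{"rx": 0, "ry": 0, "rz": 0, "dx": 0.2, "dy": -0.95, "dz": 0, "gripper": 0.6}, {"rx": 0, "ry": 0, "rz": 0, "dx": 0.2, "dy": -0.95, "dz": 0, "gripper": 0.6}, {"rx": 0, "ry": 0, "rz": 0, "dx": 0.2, "dy": -0.95, "dz": 0, "gripper": 0.6}, {"rx": 0, "ry": 0, "rz": 0, "dx": 0.2, "dy": -0.95, "dz": 0, "gripper": 0.6}, {"rx": 0, "ry": 0, "rz": 0, "dx": 0.2, "dy": -0.95, "dz": 0, "gripper": 0.6}, {"rx": 0, "ry": 0, "rz": 0, "dx": 0, "dy": 0, "dz": 0, "gripper": 0.6}, {"rx": 0, "ry": 0, "rz": 0, "dx": 0, "dy": 0, "dz": 0, "gripper": 0.6}]}}

```text
clock: 13.75
tool_pos: [445.5, -185.4, 197.3]
eef_rot: [0.0, 0.066, 0.998, 0.0]
contact_force: [-0.1, -0.1, 0.7]
width: 51.0
gripper_force: 0.0
```

```bash
cat >> h.py <<'E'
def bis(d,pr=True):
    P=cloud(d);hsv=cv2.cvtColor(d['color'],cv2.COLOR_RGB2HSV);out=[]
    m=(hsv[...,1]>100)&(hsv[...,0]<25)&(d['depth']>0)&(P[...,2]<36)&(P[...,2]>14)
    k,l,st,_=cv2.connectedComponentsWithStats(m.astype(np.uint8))
    for i in range(1,k):
        if st[i,4]<150: continue
        q=P[l==i];zt=np.median(q[:,2]);q=q[q[:,2]>zt-3];r=cv2.minAreaRect(q[:,:2].astype(np.float32))
        a=r[2] if r[1][0]>r[1][1] else r[2]-90
        a=(a+90)%180-90
        print(st[i],'z',zt.round(1),np.round(r[0],1),np.round(sorted(r[1]),1),'yaw',round(np.radians(a),3))
def st():
    s=manip.read_state();M=rot(s['eef_rot']);psi=np.arctan2(M[1,0],M[0,0])%(2*np.pi);print('tcp',s['tool_pos'].round(1),'psi',round(psi,3),'t',s['clock'],'w',round(s['width'],1),'gf',round(s['gripper_force'],1),'F',s['contact_force'].round(1));return s['tool_pos'],psi
def to(x,y,psi2=None):
    "tool-axis units needed now (before any turn), and after turn to psi2"
    p,psi=st()
    for a in [psi]+([psi2] if psi2 else []):
        X=np.array([np.cos(a),np.sin(a)]);Y=np.array([np.sin(a),-np.cos(a)])
        D=np.array([x,y])-p[:2];print('psi',round(a,3),'dx',(D@X/20).round(2),'dy',(D@Y/20).round(2))
    if psi2: print('rz',round(-(psi2-psi)/.15,2))
E
python3 - <<'E'
from h import *
d=snap('wrist');save(d,'w4.png',1.5);bis(d);st()
E
```

```text
[ 196  118   31   60 1778] z 20.8 [ 409. -227.] [31.4 62.7] yaw -0.16
[ 156  151   40   59 1665] z 20.8 [ 439.1 -272. ] [31.7 62.7] yaw 0.005
[ 229  240   31   51 1236] z 20.7 [ 553.2 -213. ] [30.8 62.5] yaw -0.261
[363 349  22  17 235] z 17.3 [715.3 -60.8] [20.3 26.1] yaw -1.32
tcp [ 445.5 -185.1  197.3] psi 3.01 t 13.8 w 51.1 gf 0.0 F [-0.2  1.  -0. ]
```

View pics/w4.png

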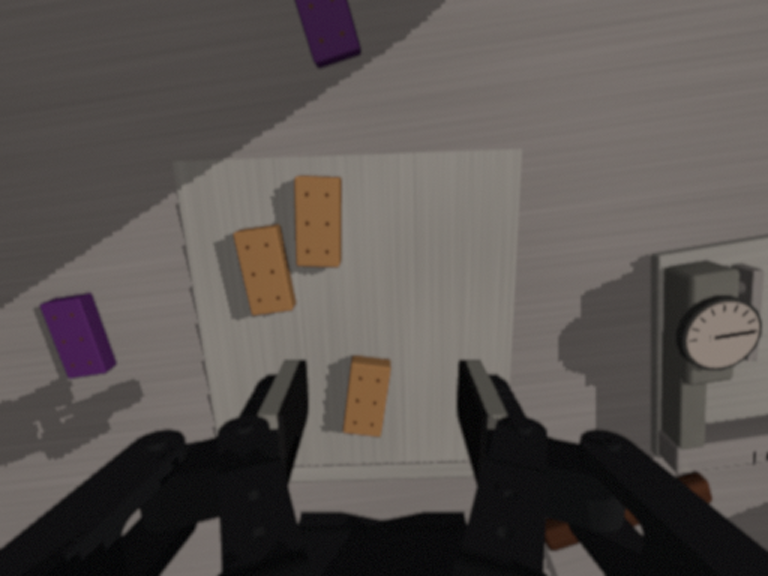

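One biscuit was knocked and now lies at (265,270) px, next to (318,222). The third, at (367,397), stands alone, so I'll take it first.

>>> {"fn": "move_arm", "kwargs": {"newtons": 40, "deltas": [{"rx": 0, "ry": 0, "rz": 0.87, "dx": 0, "dy": 0, "dz": 0, "gripper": 0.6}, {"rx": 0, "ry": 0, "rz": 0, "dx": -0.92, "dy": 0, "dz": 1, "gripper": 0.6}, {"rx": 0, "ry": 0, "rz": 0, "dx": -0.92, "dy": 0, "dz": 1, "gripper": 0.6}, {"rx": 0, "ry": 0, "rz": 0, "dx": -0.92, "dy": 0, "dz": 1, "gripper": 0.6}, {"rx": 0, "ry": 0, "rz": 0, "dx": -0.92, "dy": 0, "dz": 1, "gripper": 0.6}, {"rx": 0, "ry": 0, "rz": 0, "dx": -0.92, "dy": 0.04, "dz": 1, "gripper": 0.6}, {"rx": 0, "ry": 0, "rz": 0, "dx": -0.96, "dy": 0, "dz": 1, "gripper": 0.6}, {"rx": 0, "ry": 0, "rz": 0, "dx": 0, "dy": 0, "dz": 0.8, "gripper": 0.6}, {"rx": 0, "ry": 0, "rz": 0, "dx": 0, "dy": 0, "dz": 0.8, "gripper": 0.6}, {"rx": 0, "ry": 0, "rz": 0, "dx": 0, "dy": 0, "dz": 0.8, "gripper": 0.6}, {"rx": 0, "ry": 0, "rz": 0, "dx": 0, "dy": 0, "dz": 0.8, "gripper": 0.6}, {"rx": 0, "ry": 0, "rz": 0, "dx": 0, "dy": 0, "dz": 0, "gripper": 0.6}]}}

```text
clock: 15.0
tool_pos: [551.7, -211.9, 11.3]
eef_rot: [-0.002, 0.13, 0.991, 0.001]
contact_force: [0.5, -0.0, 0.2]
width: 51.2
gripper_force: 0.0
```

```bash
python3 - <<'E'
from h import *
to(553.2,-213)
E
```

```text
tcp [ 551.7 -211.9   11.3] psi 2.881 t 15.0 w 51.2 gf 0.0 F [ 0.5 -0.   0.2]
psi 2.881 dx -0.08 dy -0.04
```

>>> {"fn": "move_arm", "kwargs": {"deltas": [{"rx": 0, "ry": 0, "rz": 0, "dx": -0.05, "dy": 0, "dz": 0.3, "gripper": 0.6}, {"rx": 0, "ry": 0, "rz": 0, "dx": 0, "dy": 0, "dz": 0, "gripper": 0.6}, {"rx": 0, "ry": 0, "rz": 0, "dx": 0, "dy": 0, "dz": 0, "gripper": 0.2}, {"rx": 0, "ry": 0, "rz": 0, "dx": 0, "dy": 0, "dz": 0, "gripper": 0.2}, {"rx": 0, "ry": 0, "rz": 0, "dx": 0, "dy": 0, "dz": 0, "gripper": 0.2}, {"rx": 0, "ry": 0, "rz": 0, "dx": 0, "dy": 0, "dz": 0, "gripper": 0.2}, {"rx": 0, "ry": 0, "rz": 0, "dx": 0, "dy": 0, "dz": 0, "gripper": 0.2}, {"rx": 0, "ry": 0, "rz": 0, "dx": 0, "dy": 0, "dz": -0.3, "gripper": 0.2}, {"rx": 0, "ry": 0, "rz": 0, "dx": 0, "dy": 0, "dz": -0.7, "gripper": 0.2}, {"rx": 0, "ry": 0, "rz": 0, "dx": 0, "dy": 0, "dz": -1, "gripper": 0.2}]}}

```text
clock: 16.0
tool_pos: [553.0, -213.8, 47.8]
eef_rot: [-0.001, 0.131, 0.991, 0.0]
contact_force: [0.2, -0.4, -0.6]
width: 31.1
gripper_force: 40.0
```

```bash
python3 - <<'E'
from h import *
to(516-.038*(124-82),124,3.18)
E
```

```text
tcp [ 553.  -213.8   47.8] psi 2.879 t 16.0 w 31.1 gf 40.0 F [ 0.2 -0.4 -0.6]
psi 2.879 dx 6.25 dy 15.81
psi 3.18 dx 1.28 dy 16.95
rz -2.01
```

>>> {"fn": "move_arm", "kwargs": {"deltas": [{"rx": 0, "ry": 0, "rz": -1, "dx": 0, "dy": 0, "dz": -1, "gripper": 0.2}, {"rx": 0, "ry": 0, "rz": -1, "dx": 0, "dy": 0, "dz": -1, "gripper": 0.2}, {"rx": 0, "ry": 0, "rz": 0, "dx": 0.075, "dy": 1, "dz": -1, "gripper": 0.2}, {"rx": 0, "ry": 0, "rz": 0, "dx": 0.075, "dy": 1, "dz": -1, "gripper": 0.2}, {"rx": 0, "ry": 0, "rz": 0, "dx": 0.075, "dy": 1, "dz": 0, "gripper": 0.2}, {"rx": 0, "ry": 0, "rz": 0, "dx": 0.075, "dy": 1, "dz": 0, "gripper": 0.2}, {"rx": 0, "ry": 0, "rz": 0, "dx": 0.075, "dy": 1, "dz": 0, "gripper": 0.2}, {"rx": 0, "ry": 0, "rz": 0, "dx": 0.075, "dy": 1, "dz": 0, "gripper": 0.2}, {"rx": 0, "ry": 0, "rz": 0, "dx": 0.075, "dy": 1, "dz": 0, "gripper": 0.2}, {"rx": 0, "ry": 0, "rz": 0, "dx": 0.075, "dy": 1, "dz": 0, "gripper": 0.2}, {"rx": 0, "ry": 0, "rz": 0, "dx": 0.075, "dy": 1, "dz": 0, "gripper": 0.2}, {"rx": 0, "ry": 0, "rz": 0, "dx": 0.075, "dy": 1, "dz": 0, "gripper": 0.2}]}}

```text
clock: 17.2
tool_pos: [531.2, -14.0, 128.4]
eef_rot: [0.0, -0.019, 1.0, -0.0]
contact_force: [0.5, -0.0, 0.1]
width: 30.7
gripper_force: 40.0
```

>>> {"fn": "move_arm", "kwargs": {"deltas": [{"rx": 0, "ry": 0, "rz": 0, "dx": 0.075, "dy": 1, "dz": 0, "gripper": 0.2}, {"rx": 0, "ry": 0, "rz": 0, "dx": 0.075, "dy": 1, "dz": 0, "gripper": 0.2}, {"rx": 0, "ry": 0, "rz": 0, "dx": 0.075, "dy": 1, "dz": 0, "gripper": 0.2}, {"rx": 0, "ry": 0, "rz": 0, "dx": 0.075, "dy": 1, "dz": 0, "gripper": 0.2}, {"rx": 0, "ry": 0, "rz": 0, "dx": 0.075, "dy": 1, "dz": 0, "gripper": 0.2}, {"rx": 0, "ry": 0, "rz": 0, "dx": 0.075, "dy": 1, "dz": 0, "gripper": 0.2}, {"rx": 0, "ry": 0, "rz": 0, "dx": 0.075, "dy": 1, "dz": 0, "gripper": 0.2}, {"rx": 0, "ry": 0, "rz": 0, "dx": 0, "dy": 0, "dz": 0, "gripper": 0.2}]}}

```text
clock: 18.0
tool_pos: [515.2, 126.6, 128.3]
eef_rot: [0.0, -0.02, 1.0, 0.0]
contact_force: [-0.8, -0.2, -0.8]
width: 30.8
gripper_force: 40.0
```

```bash
python3 - <<'E'
from h import *
to(514.4,124,3.18)
E
```

```text
tcp [515.2 126.6 128.3] psi 3.182 t 18.0 w 30.8 gf 40.0 F [-0.8 -0.2 -0.8]
psi 3.182 dx 0.04 dy -0.13
psi 3.18 dx 0.04 dy -0.13
rz 0.01
```

>>> {"fn": "move_arm", "kwargs": {"deltas": [{"rx": 0, "ry": 0, "rz": 0, "dx": 0.04, "dy": -0.1, "dz": 1, "gripper": 0.2}, {"rx": 0, "ry": 0, "rz": 0, "dx": 0, "dy": 0, "dz": 1, "gripper": 0.2}, {"rx": 0, "ry": 0, "rz": 0, "dx": 0, "dy": 0, "dz": 1, "gripper": 0.2}, {"rx": 0, "ry": 0, "rz": 0, "dx": 0, "dy": 0, "dz": 1, "gripper": 0.2}, {"rx": 0, "ry": 0, "rz": 0, "dx": 0, "dy": 0, "dz": 1, "gripper": 0.2}, {"rx": 0, "ry": 0, "rz": 0, "dx": 0, "dy": 0, "dz": 0.4, "gripper": 0.2}, {"rx": 0, "ry": 0, "rz": 0, "dx": 0, "dy": 0, "dz": 0.2, "gripper": 0.2}, {"rx": 0, "ry": 0, "rz": 0, "dx": 0, "dy": 0, "dz": 0, "gripper": 0.2}, {"rx": 0, "ry": 0, "rz": 0, "dx": 0, "dy": 0, "dz": 0, "gripper": 0.2}]}}

```text
clock: 18.9
tool_pos: [515.1, 122.3, 16.7]
eef_rot: [0.0, -0.019, 1.0, -0.0]
contact_force: [-2.6, 0.4, 5.7]
width: 31.0
gripper_force: 41.4
```

>>> {"fn": "move_arm", "kwargs": {"deltas": [{"rx": 0, "ry": 0, "rz": 0, "dx": 0, "dy": 0, "dz": 0, "gripper": 0.48}, {"rx": 0, "ry": 0, "rz": 0, "dx": 0, "dy": 0, "dz": 0, "gripper": 0.48}, {"rx": 0, "ry": 0, "rz": 0, "dx": 0, "dy": 0, "dz": 0, "gripper": 0.48}, {"rx": 0, "ry": 0, "rz": 0, "dx": 0, "dy": 0, "dz": -0.5, "gripper": 0.48}, {"rx": 0, "ry": 0, "rz": 0, "dx": 0, "dy": 0, "dz": -1, "gripper": 0.48}, {"rx": 0, "ry": 0, "rz": 0, "dx": 0, "dy": 0, "dz": -1, "gripper": 0.48}, {"rx": 0, "ry": 0, "rz": 0, "dx": 0, "dy": 0, "dz": -1, "gripper": 0.48}, {"rx": 0, "ry": 0, "rz": 0, "dx": 0, "dy": 0, "dz": -1, "gripper": 0.48}, {"rx": 0, "ry": 0, "rz": 0, "dx": 0, "dy": 0, "dz": -1, "gripper": 0.48}, {"rx": 0, "ry": 0, "rz": 0, "dx": 0, "dy": 0, "dz": -1, "gripper": 0.48}]}}

```text
clock: 19.9
tool_pos: [514.7, 122.7, 146.9]
eef_rot: [0.0, -0.019, 1.0, 0.0]
contact_force: [0.0, 0.1, -0.1]
width: 41.0
gripper_force: 0.0
```

```bash
python3 - <<'E'
from h import *
bis(snap('wrist'));print();bis(snap('scene'));to(452,-255,3.14)
E
```

```text
[ 237  155   35   69 2351] z 29.7 [513.9 122.3] [30.7 62.8] yaw 0.053

[112 102  71  29 534] z 22.0 [ 70.2 -38.8] [ 71.6 199.5] yaw 1.056
[290 154  24  19 254] z 29.4 [518.7 120.6] [32.9 61.2] yaw 0.035
[317 211  29  50 486] z 17.8 [705.7  -3.2] [ 21. 145.] yaw -1.31
[165 212  23  24 296] z 20.8 [ 413.6 -228. ] [30.4 61.4] yaw -0.171
[157 231  26  25 336] z 20.7 [ 443.2 -273.1] [31.  61.1] yaw 0.006
tcp [516.5 122.9 148.5] psi 3.179 t 20.0 w 40.9 gf 0.0 F [ 0.2 -0.3 -0.3]
psi 3.179 dx 3.94 dy -18.76
psi 3.14 dx 3.19 dy -18.9
rz 0.26
```

>>> {"fn": "move_arm", "kwargs": {"deltas": [{"rx": 0, "ry": 0, "rz": 0.26, "dx": 0, "dy": 0, "dz": 0, "gripper": 0.5}, {"rx": 0, "ry": 0, "rz": 0, "dx": 0.14, "dy": -1, "dz": 0, "gripper": 0.5}, {"rx": 0, "ry": 0, "rz": 0, "dx": 0.14, "dy": -1, "dz": 0, "gripper": 0.5}, {"rx": 0, "ry": 0, "rz": 0, "dx": 0.14, "dy": -1, "dz": 0, "gripper": 0.5}, {"rx": 0, "ry": 0, "rz": 0, "dx": 0.14, "dy": -1, "dz": 0, "gripper": 0.5}, {"rx": 0, "ry": 0, "rz": 0, "dx": 0.14, "dy": -1, "dz": 0, "gripper": 0.5}, {"rx": 0, "ry": 0, "rz": 0, "dx": 0.14, "dy": -1, "dz": 0, "gripper": 0.5}, {"rx": 0, "ry": 0, "rz": 0, "dx": 0.14, "dy": -1, "dz": 0, "gripper": 0.5}, {"rx": 0, "ry": 0, "rz": 0, "dx": 0.14, "dy": -1, "dz": 0, "gripper": 0.5}, {"rx": 0, "ry": 0, "rz": 0, "dx": 0.14, "dy": -1, "dz": 0, "gripper": 0.5}, {"rx": 0, "ry": 0, "rz": 0, "dx": 0.14, "dy": -1, "dz": 0, "gripper": 0.5}, {"rx": 0, "ry": 0, "rz": 0, "dx": 0.14, "dy": -1, "dz": 0, "gripper": 0.5}]}}

```text
clock: 21.2
tool_pos: [483.1, -97.9, 145.0]
eef_rot: [-0.0, 0.001, 1.0, 0.0]
contact_force: [-1.0, -0.4, -0.5]
width: 42.8
gripper_force: 0.0
```

>>> {"fn": "move_arm", "kwargs": {"deltas": [{"rx": 0, "ry": 0, "rz": 0, "dx": 0.14, "dy": -1, "dz": 0, "gripper": 0.5}, {"rx": 0, "ry": 0, "rz": 0, "dx": 0.14, "dy": -1, "dz": 0, "gripper": 0.5}, {"rx": 0, "ry": 0, "rz": 0, "dx": 0.14, "dy": -1, "dz": 0, "gripper": 0.5}, {"rx": 0, "ry": 0, "rz": 0, "dx": 0.14, "dy": -1, "dz": 0, "gripper": 0.5}, {"rx": 0, "ry": 0, "rz": 0, "dx": 0.14, "dy": -1, "dz": 0, "gripper": 0.5}, {"rx": 0, "ry": 0, "rz": 0, "dx": 0.14, "dy": -1, "dz": 0, "gripper": 0.5}, {"rx": 0, "ry": 0, "rz": 0, "dx": 0.14, "dy": -1, "dz": 0, "gripper": 0.5}, {"rx": 0, "ry": 0, "rz": 0, "dx": 0.14, "dy": -1, "dz": 0, "gripper": 0.5}, {"rx": 0, "ry": 0, "rz": 0, "dx": 0, "dy": -0.6, "dz": 0, "gripper": 0.5}, {"rx": 0, "ry": 0, "rz": 0, "dx": 0, "dy": 0, "dz": 0, "gripper": 0.5}, {"rx": 0, "ry": 0, "rz": 0, "dx": 0, "dy": 0, "dz": 0, "gripper": 0.5}]}}

```text
clock: 22.3
tool_pos: [460.8, -268.6, 145.0]
eef_rot: [-0.0, 0.001, 1.0, 0.0]
contact_force: [0.1, 0.3, -0.5]
width: 42.9
gripper_force: 0.0
```

```bash
python3 - <<'E'
from h import *
bis(snap('wrist'));to(458,-272,3.145)
E
```

```text
[ 278   93   49   77 2642] z 20.8 [ 409.  -227.7] [31.5 62.9] yaw -0.167
[ 233  131   35   69 2354] z 20.8 [ 438.8 -272.6] [30.9 62.4] yaw 0.009
tcp [ 460.9 -268.3  145.1] psi 3.141 t 22.35 w 42.5 gf 0.0 F [-0.3  0.4 -0.4]
psi 3.141 dx 0.14 dy -0.18
psi 3.145 dx 0.15 dy -0.18
rz -0.03
```

>>> {"fn": "move_arm", "kwargs": {"deltas": [{"rx": 0, "ry": 0, "rz": 0, "dx": 0.12, "dy": -0.2, "dz": 1, "gripper": 0.5}, {"rx": 0, "ry": 0, "rz": 0, "dx": 0, "dy": 0, "dz": 1, "gripper": 0.5}, {"rx": 0, "ry": 0, "rz": 0, "dx": 0, "dy": 0, "dz": 1, "gripper": 0.5}, {"rx": 0, "ry": 0, "rz": 0, "dx": 0, "dy": 0, "dz": 1, "gripper": 0.5}, {"rx": 0, "ry": 0, "rz": 0, "dx": 0, "dy": 0, "dz": 1, "gripper": 0.5}, {"rx": 0, "ry": 0, "rz": 0, "dx": 0, "dy": 0, "dz": 1, "gripper": 0.5}, {"rx": 0, "ry": 0, "rz": 0, "dx": 0, "dy": 0, "dz": 0.7, "gripper": 0.5}, {"rx": 0, "ry": 0, "rz": 0, "dx": 0, "dy": 0, "dz": 0.3, "gripper": 0.5}, {"rx": 0, "ry": 0, "rz": 0, "dx": 0, "dy": 0, "dz": 0, "gripper": 0.5}, {"rx": 0, "ry": 0, "rz": 0, "dx": 0, "dy": 0, "dz": 0, "gripper": 0.2}, {"rx": 0, "ry": 0, "rz": 0, "dx": 0, "dy": 0, "dz": 0, "gripper": 0.2}, {"rx": 0, "ry": 0, "rz": 0, "dx": 0, "dy": 0, "dz": 0, "gripper": 0.2}]}}

```text
clock: 23.55
tool_pos: [459.0, -273.4, 6.0]
eef_rot: [0.0, 0.001, 1.0, -0.0]
contact_force: [-0.2, -0.7, 0.9]
width: 30.8
gripper_force: 40.4
```

>>> {"fn": "move_arm", "kwargs": {"deltas": [{"rx": 0, "ry": 0, "rz": 0, "dx": 0, "dy": 0, "dz": 0, "gripper": 0.2}, {"rx": 0, "ry": 0, "rz": 0, "dx": 0, "dy": 0, "dz": 0, "gripper": 0.2}, {"rx": 0, "ry": 0, "rz": 0, "dx": 0, "dy": 0, "dz": -0.4, "gripper": 0.2}, {"rx": 0, "ry": 0, "rz": 0, "dx": 0, "dy": 0, "dz": -1, "gripper": 0.2}, {"rx": 0, "ry": 0, "rz": 0, "dx": 0, "dy": 0, "dz": -1, "gripper": 0.2}, {"rx": 0, "ry": 0, "rz": 0, "dx": 0, "dy": 0, "dz": -1, "gripper": 0.2}, {"rx": 0, "ry": 0, "rz": 0, "dx": 0, "dy": 0, "dz": -1, "gripper": 0.2}, {"rx": 0, "ry": 0, "rz": 0, "dx": 0, "dy": 0, "dz": -1, "gripper": 0.2}, {"rx": 0, "ry": 0, "rz": 0, "dx": 0, "dy": 0, "dz": -1, "gripper": 0.2}]}}

```text
clock: 24.45
tool_pos: [458.5, -273.1, 134.7]
eef_rot: [0.0, 0.001, 1.0, -0.0]
contact_force: [-0.4, -0.1, -0.6]
width: 31.0
gripper_force: 40.3
```

```bash
python3 - <<'E'
from h import *
bis(snap('wrist'));to(512+19,183,3.18)
E
```

```text
[ 285   96   50   79 2761] z 20.7 [ 409.1 -227.6] [31.4 62.8] yaw -0.161
tcp [ 459.8 -274.2  137.7] psi 3.14 t 24.5 w 31.2 gf 40.3 F [ 1.  -0.1  2.5]
psi 3.14 dx -3.53 dy 22.86
psi 3.18 dx -4.43 dy 22.71
rz -0.26
```

>>> {"fn": "move_arm", "kwargs": {"deltas": [{"rx": 0, "ry": 0, "rz": -0.26, "dx": 0, "dy": 0, "dz": 0, "gripper": 0.2}, {"rx": 0, "ry": 0, "rz": 0, "dx": -0.19, "dy": 0.98, "dz": 0, "gripper": 0.2}, {"rx": 0, "ry": 0, "rz": 0, "dx": -0.19, "dy": 0.98, "dz": 0, "gripper": 0.2}, {"rx": 0, "ry": 0, "rz": 0, "dx": -0.19, "dy": 0.98, "dz": 0, "gripper": 0.2}, {"rx": 0, "ry": 0, "rz": 0, "dx": -0.19, "dy": 0.98, "dz": 0, "gripper": 0.2}, {"rx": 0, "ry": 0, "rz": 0, "dx": -0.19, "dy": 0.98, "dz": 0, "gripper": 0.2}, {"rx": 0, "ry": 0, "rz": 0, "dx": -0.19, "dy": 0.98, "dz": 0, "gripper": 0.2}, {"rx": 0, "ry": 0, "rz": 0, "dx": -0.19, "dy": 0.98, "dz": 0, "gripper": 0.2}, {"rx": 0, "ry": 0, "rz": 0, "dx": -0.19, "dy": 0.98, "dz": 0, "gripper": 0.2}, {"rx": 0, "ry": 0, "rz": 0, "dx": -0.19, "dy": 0.98, "dz": 0, "gripper": 0.2}, {"rx": 0, "ry": 0, "rz": 0, "dx": -0.19, "dy": 0.98, "dz": 0, "gripper": 0.2}, {"rx": 0, "ry": 0, "rz": 0, "dx": -0.19, "dy": 0.98, "dz": 0, "gripper": 0.2}]}}

```text
clock: 25.7
tool_pos: [492.2, -55.4, 133.5]
eef_rot: [0.0, -0.019, 1.0, -0.0]
contact_force: [-0.1, -0.1, -0.8]
width: 30.8
gripper_force: 40.3
```

>>> {"fn": "move_arm", "kwargs": {"deltas": [{"rx": 0, "ry": 0, "rz": 0, "dx": -0.19, "dy": 0.98, "dz": 0, "gripper": 0.2}, {"rx": 0, "ry": 0, "rz": 0, "dx": -0.19, "dy": 0.98, "dz": 0, "gripper": 0.2}, {"rx": 0, "ry": 0, "rz": 0, "dx": -0.19, "dy": 0.98, "dz": 0, "gripper": 0.2}, {"rx": 0, "ry": 0, "rz": 0, "dx": -0.19, "dy": 0.98, "dz": 0, "gripper": 0.2}, {"rx": 0, "ry": 0, "rz": 0, "dx": -0.19, "dy": 0.98, "dz": 0, "gripper": 0.2}, {"rx": 0, "ry": 0, "rz": 0, "dx": -0.19, "dy": 0.98, "dz": 0, "gripper": 0.2}, {"rx": 0, "ry": 0, "rz": 0, "dx": -0.19, "dy": 0.98, "dz": 0, "gripper": 0.2}, {"rx": 0, "ry": 0, "rz": 0, "dx": -0.19, "dy": 0.98, "dz": 0, "gripper": 0.2}, {"rx": 0, "ry": 0, "rz": 0, "dx": -0.19, "dy": 0.98, "dz": 0, "gripper": 0.2}, {"rx": 0, "ry": 0, "rz": 0, "dx": -0.19, "dy": 0.98, "dz": 0, "gripper": 0.2}, {"rx": 0, "ry": 0, "rz": 0, "dx": -0.19, "dy": 0.98, "dz": 0, "gripper": 0.2}, {"rx": 0, "ry": 0, "rz": 0, "dx": 0, "dy": 0, "dz": 0, "gripper": 0.2}]}}

```text
clock: 26.9
tool_pos: [526.0, 162.7, 133.5]
eef_rot: [0.0, -0.02, 1.0, 0.0]
contact_force: [0.3, -0.3, -0.3]
width: 31.2
gripper_force: 40.3
```

```bash
python3 - <<'E'
from h import *
d=snap('wrist');save(d,'w5.png',1);bis(d);to(531,183,3.18)
E
```

```text
[ 188  143   39   73 2294] z 29.8 [514.2 121.9] [30.8 62.5] yaw 0.012
tcp [525.7 161.5 133.3] psi 3.181 t 26.95 w 31.0 gf 40.3 F [ 0.3 -0.  -0.2]
psi 3.181 dx -0.31 dy 1.06
psi 3.18 dx -0.31 dy 1.06
rz 0.01
```

View pics/w5.png

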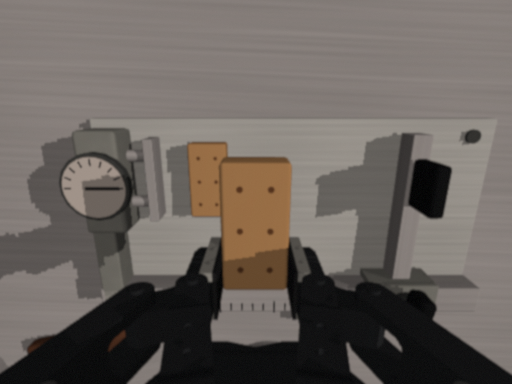

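The first biscuit is flat at (208,180). The second is held straight at (255,222).

>>> {"fn": "move_arm", "kwargs": {"deltas": [{"rx": 0, "ry": 0, "rz": 0, "dx": -0.3, "dy": 0.95, "dz": 0, "gripper": 0.2}, {"rx": 0, "ry": 0, "rz": 0, "dx": 0, "dy": 0, "dz": 1, "gripper": 0.2}, {"rx": 0, "ry": 0, "rz": 0, "dx": 0, "dy": 0, "dz": 1, "gripper": 0.2}, {"rx": 0, "ry": 0, "rz": 0, "dx": 0, "dy": 0, "dz": 1, "gripper": 0.2}, {"rx": 0, "ry": 0, "rz": 0, "dx": 0, "dy": 0, "dz": 1, "gripper": 0.2}, {"rx": 0, "ry": 0, "rz": 0, "dx": 0, "dy": 0, "dz": 1, "gripper": 0.2}, {"rx": 0, "ry": 0, "rz": 0, "dx": 0, "dy": 0, "dz": 0.5, "gripper": 0.2}, {"rx": 0, "ry": 0, "rz": 0, "dx": 0, "dy": 0, "dz": 0.3, "gripper": 0.2}, {"rx": 0, "ry": 0, "rz": 0, "dx": 0, "dy": 0, "dz": 0, "gripper": 0.2}, {"rx": 0, "ry": 0, "rz": 0, "dx": 0, "dy": 0, "dz": 0, "gripper": 0.2}]}}

```text
clock: 27.95
tool_pos: [531.6, 180.0, 18.0]
eef_rot: [0.0, -0.019, 1.0, 0.0]
contact_force: [-0.1, 0.1, 0.5]
width: 31.0
gripper_force: 40.3
```

>>> {"fn": "move_arm", "kwargs": {"deltas": [{"rx": 0, "ry": 0, "rz": 0, "dx": 0, "dy": 0, "dz": 0.12, "gripper": 0.2}, {"rx": 0, "ry": 0, "rz": 0, "dx": 0, "dy": 0, "dz": 0, "gripper": 0.2}, {"rx": 0, "ry": 0, "rz": 0, "dx": 0, "dy": 0, "dz": 0, "gripper": 0.48}, {"rx": 0, "ry": 0, "rz": 0, "dx": 0, "dy": 0, "dz": 0, "gripper": 0.48}, {"rx": 0, "ry": 0, "rz": 0, "dx": 0, "dy": 0, "dz": 0, "gripper": 0.48}, {"rx": 0, "ry": 0, "rz": 0, "dx": 0, "dy": 0, "dz": -0.5, "gripper": 0.48}, {"rx": 0, "ry": 0, "rz": 0, "dx": 0, "dy": 0, "dz": -1, "gripper": 0.48}, {"rx": 0, "ry": 0, "rz": 0, "dx": 0, "dy": 0, "dz": -1, "gripper": 0.48}, {"rx": 0, "ry": 0, "rz": 0, "dx": 0, "dy": 0, "dz": -1, "gripper": 0.48}, {"rx": 0, "ry": 0, "rz": 0, "dx": 0, "dy": 0, "dz": -1, "gripper": 0.48}, {"rx": 0, "ry": 0, "rz": 0, "dx": 0, "dy": 0, "dz": -1, "gripper": 0.48}, {"rx": 0, "ry": 0, "rz": 0, "dx": 0, "dy": 0, "dz": -1, "gripper": 0.48}]}}

```text
clock: 29.15
tool_pos: [531.2, 180.1, 146.6]
eef_rot: [0.0, -0.019, 1.0, 0.0]
contact_force: [0.4, -0.1, 0.1]
width: 41.3
gripper_force: 0.0
```

```bash
python3 - <<'E'
from h import *
bis(snap('wrist'));to(409,-227.5,2.978)
E
```

```text
[ 170  134   41   71 2626] z 29.8 [514.1 122.6] [31.7 62.2] yaw 0.036
[ 237  134   37   71 2436] z 29.8 [511.4 179.8] [31.  62.7] yaw 0.039
[ 20 326  39  23 363] z 17.4 [705.3 -53.6] [17.9 46.3] yaw -0.884
tcp [532.8 180.4 149.7] psi 3.179 t 29.2 w 41.1 gf 0.0 F [ 1.2 -0.   2.6]
psi 3.179 dx 6.96 dy -20.15
psi 2.978 dx 2.79 dy -21.13
rz 1.34
```

>>> {"fn": "move_arm", "kwargs": {"deltas": [{"rx": 0, "ry": 0, "rz": 0.67, "dx": 0, "dy": 0, "dz": 0, "gripper": 0.55}, {"rx": 0, "ry": 0, "rz": 0.67, "dx": 0, "dy": 0, "dz": 0, "gripper": 0.55}, {"rx": 0, "ry": 0, "rz": 0, "dx": 0.13, "dy": -1, "dz": 0, "gripper": 0.55}, {"rx": 0, "ry": 0, "rz": 0, "dx": 0.13, "dy": -1, "dz": 0, "gripper": 0.55}, {"rx": 0, "ry": 0, "rz": 0, "dx": 0.13, "dy": -1, "dz": 0, "gripper": 0.55}, {"rx": 0, "ry": 0, "rz": 0, "dx": 0.13, "dy": -1, "dz": 0, "gripper": 0.55}, {"rx": 0, "ry": 0, "rz": 0, "dx": 0.13, "dy": -1, "dz": 0, "gripper": 0.55}, {"rx": 0, "ry": 0, "rz": 0, "dx": 0.13, "dy": -1, "dz": 0, "gripper": 0.55}, {"rx": 0, "ry": 0, "rz": 0, "dx": 0.13, "dy": -1, "dz": 0, "gripper": 0.55}, {"rx": 0, "ry": 0, "rz": 0, "dx": 0.13, "dy": -1, "dz": 0, "gripper": 0.55}, {"rx": 0, "ry": 0, "rz": 0, "dx": 0.13, "dy": -1, "dz": 0, "gripper": 0.55}, {"rx": 0, "ry": 0, "rz": 0, "dx": 0.13, "dy": -1, "dz": 0, "gripper": 0.55}]}}

```text
clock: 30.4
tool_pos: [472.8, -13.8, 145.4]
eef_rot: [0.0, 0.082, 0.997, -0.0]
contact_force: [1.7, -0.7, 1.1]
width: 46.8
gripper_force: 0.0
```

>>> {"fn": "move_arm", "kwargs": {"deltas": [{"rx": 0, "ry": 0, "rz": 0, "dx": 0.13, "dy": -1, "dz": 0, "gripper": 0.55}, {"rx": 0, "ry": 0, "rz": 0, "dx": 0.13, "dy": -1, "dz": 0, "gripper": 0.55}, {"rx": 0, "ry": 0, "rz": 0, "dx": 0.13, "dy": -1, "dz": 0, "gripper": 0.55}, {"rx": 0, "ry": 0, "rz": 0, "dx": 0.13, "dy": -1, "dz": 0, "gripper": 0.55}, {"rx": 0, "ry": 0, "rz": 0, "dx": 0.13, "dy": -1, "dz": 0, "gripper": 0.55}, {"rx": 0, "ry": 0, "rz": 0, "dx": 0.13, "dy": -1, "dz": 0, "gripper": 0.55}, {"rx": 0, "ry": 0, "rz": 0, "dx": 0.13, "dy": -1, "dz": 0, "gripper": 0.55}, {"rx": 0, "ry": 0, "rz": 0, "dx": 0.13, "dy": -1, "dz": 0, "gripper": 0.55}, {"rx": 0, "ry": 0, "rz": 0, "dx": 0.13, "dy": -1, "dz": 0, "gripper": 0.55}, {"rx": 0, "ry": 0, "rz": 0, "dx": 0.13, "dy": -1, "dz": 0, "gripper": 0.55}, {"rx": 0, "ry": 0, "rz": 0, "dx": 0.1, "dy": -1, "dz": 0, "gripper": 0.55}, {"rx": 0, "ry": 0, "rz": 0, "dx": 0, "dy": 0, "dz": 0, "gripper": 0.55}]}}

```text
clock: 31.6
tool_pos: [409.4, -227.5, 145.4]
eef_rot: [0.0, 0.083, 0.997, -0.001]
contact_force: [0.8, -0.2, -1.0]
width: 46.8
gripper_force: 0.0
```

```bash
python3 - <<'E'
from h import *
bis(snap('wrist'));to(409,-227.6,2.978)
E
```

```text
[ 238  154   35   67 2213] z 20.8 [ 408.7 -227.1] [30.8 62.4] yaw -0.163
tcp [ 409.5 -226.3  145.3] psi 2.976 t 31.65 w 46.9 gf 0.0 F [-0.7 -0.2 -0.2]
psi 2.976 dx 0.01 dy -0.07
psi 2.978 dx 0.01 dy -0.07
rz -0.01
```

>>> {"fn": "move_arm", "kwargs": {"deltas": [{"rx": 0, "ry": 0, "rz": 0, "dx": 0, "dy": 0, "dz": 1, "gripper": 0.55}, {"rx": 0, "ry": 0, "rz": 0, "dx": 0, "dy": 0, "dz": 1, "gripper": 0.55}, {"rx": 0, "ry": 0, "rz": 0, "dx": 0, "dy": 0, "dz": 1, "gripper": 0.55}, {"rx": 0, "ry": 0, "rz": 0, "dx": 0, "dy": 0, "dz": 1, "gripper": 0.55}, {"rx": 0, "ry": 0, "rz": 0, "dx": 0, "dy": 0, "dz": 1, "gripper": 0.55}, {"rx": 0, "ry": 0, "rz": 0, "dx": 0, "dy": 0, "dz": 1, "gripper": 0.55}, {"rx": 0, "ry": 0, "rz": 0, "dx": 0, "dy": 0, "dz": 0.7, "gripper": 0.55}, {"rx": 0, "ry": 0, "rz": 0, "dx": 0, "dy": 0, "dz": 0.3, "gripper": 0.55}, {"rx": 0, "ry": 0, "rz": 0, "dx": 0, "dy": 0, "dz": 0, "gripper": 0.55}, {"rx": 0, "ry": 0, "rz": 0, "dx": 0, "dy": 0, "dz": 0, "gripper": 0.2}, {"rx": 0, "ry": 0, "rz": 0, "dx": 0, "dy": 0, "dz": 0, "gripper": 0.2}, {"rx": 0, "ry": 0, "rz": 0, "dx": 0, "dy": 0, "dz": 0, "gripper": 0.2}]}}

```text
clock: 32.85
tool_pos: [410.2, -225.9, 5.7]
eef_rot: [0.001, 0.081, 0.997, -0.0]
contact_force: [-0.2, 0.8, 5.5]
width: 31.2
gripper_force: 40.2
```

>>> {"fn": "move_arm", "kwargs": {"deltas": [{"rx": 0, "ry": 0, "rz": 0, "dx": 0, "dy": 0, "dz": 0, "gripper": 0.2}, {"rx": 0, "ry": 0, "rz": 0, "dx": 0, "dy": 0, "dz": 0, "gripper": 0.2}, {"rx": 0, "ry": 0, "rz": 0, "dx": 0, "dy": 0, "dz": -0.4, "gripper": 0.2}, {"rx": 0, "ry": 0, "rz": 0, "dx": 0, "dy": 0, "dz": -1, "gripper": 0.2}, {"rx": 0, "ry": 0, "rz": 0, "dx": 0, "dy": 0, "dz": -1, "gripper": 0.2}, {"rx": 0, "ry": 0, "rz": 0, "dx": 0, "dy": 0, "dz": -1, "gripper": 0.2}, {"rx": 0, "ry": 0, "rz": 0, "dx": 0, "dy": 0, "dz": -1, "gripper": 0.2}, {"rx": 0, "ry": 0, "rz": 0, "dx": 0, "dy": 0, "dz": -1, "gripper": 0.2}, {"rx": 0, "ry": 0, "rz": -0.69, "dx": 0, "dy": 0, "dz": -1, "gripper": 0.2}, {"rx": 0, "ry": 0, "rz": -0.69, "dx": 0, "dy": 0, "dz": 0, "gripper": 0.2}, {"rx": 0, "ry": 0, "rz": 0, "dx": 0, "dy": 0, "dz": 0, "gripper": 0.2}]}}

```text
clock: 33.95
tool_pos: [409.9, -225.8, 134.0]
eef_rot: [0.001, -0.023, 1.0, -0.001]
contact_force: [-0.6, -0.6, -0.1]
width: 30.8
gripper_force: 39.7
```

```bash
python3 - <<'E'
from h import *
to(510,239)
E
```

```text
tcp [ 409.9 -225.8  134. ] psi 3.187 t 33.95 w 30.8 gf 39.7 F [-0.6 -0.6 -0.1]
psi 3.187 dx -6.05 dy 22.99
```

>>> {"fn": "move_arm", "kwargs": {"deltas": [{"rx": 0, "ry": 0, "rz": 0, "dx": -0.25, "dy": 0.96, "dz": 0, "gripper": 0.2}, {"rx": 0, "ry": 0, "rz": 0, "dx": -0.25, "dy": 0.96, "dz": 0, "gripper": 0.2}, {"rx": 0, "ry": 0, "rz": 0, "dx": -0.25, "dy": 0.96, "dz": 0, "gripper": 0.2}, {"rx": 0, "ry": 0, "rz": 0, "dx": -0.25, "dy": 0.96, "dz": 0, "gripper": 0.2}, {"rx": 0, "ry": 0, "rz": 0, "dx": -0.25, "dy": 0.96, "dz": 0, "gripper": 0.2}, {"rx": 0, "ry": 0, "rz": 0, "dx": -0.25, "dy": 0.96, "dz": 0, "gripper": 0.2}, {"rx": 0, "ry": 0, "rz": 0, "dx": -0.25, "dy": 0.96, "dz": 0, "gripper": 0.2}, {"rx": 0, "ry": 0, "rz": 0, "dx": -0.25, "dy": 0.96, "dz": 0, "gripper": 0.2}, {"rx": 0, "ry": 0, "rz": 0, "dx": -0.25, "dy": 0.96, "dz": 0, "gripper": 0.2}, {"rx": 0, "ry": 0, "rz": 0, "dx": -0.25, "dy": 0.96, "dz": 0, "gripper": 0.2}, {"rx": 0, "ry": 0, "rz": 0, "dx": -0.25, "dy": 0.96, "dz": 0, "gripper": 0.2}, {"rx": 0, "ry": 0, "rz": 0, "dx": -0.25, "dy": 0.96, "dz": 0, "gripper": 0.2}]}}

```text
clock: 35.15
tool_pos: [459.1, 8.1, 132.8]
eef_rot: [-0.0, -0.02, 1.0, 0.0]
contact_force: [-0.5, -0.9, -1.1]
width: 30.8
gripper_force: 39.7
```

>>> {"fn": "move_arm", "kwargs": {"deltas": [{"rx": 0, "ry": 0, "rz": 0, "dx": -0.25, "dy": 0.96, "dz": 0, "gripper": 0.2}, {"rx": 0, "ry": 0, "rz": 0, "dx": -0.25, "dy": 0.96, "dz": 0, "gripper": 0.2}, {"rx": 0, "ry": 0, "rz": 0, "dx": -0.25, "dy": 0.96, "dz": 0, "gripper": 0.2}, {"rx": 0, "ry": 0, "rz": 0, "dx": -0.25, "dy": 0.96, "dz": 0, "gripper": 0.2}, {"rx": 0, "ry": 0, "rz": 0, "dx": -0.25, "dy": 0.96, "dz": 0, "gripper": 0.2}, {"rx": 0, "ry": 0, "rz": 0, "dx": -0.25, "dy": 0.96, "dz": 0, "gripper": 0.2}, {"rx": 0, "ry": 0, "rz": 0, "dx": -0.25, "dy": 0.96, "dz": 0, "gripper": 0.2}, {"rx": 0, "ry": 0, "rz": 0, "dx": -0.25, "dy": 0.96, "dz": 0, "gripper": 0.2}, {"rx": 0, "ry": 0, "rz": 0, "dx": -0.25, "dy": 0.96, "dz": 0, "gripper": 0.2}, {"rx": 0, "ry": 0, "rz": 0, "dx": -0.25, "dy": 0.96, "dz": 0, "gripper": 0.2}, {"rx": 0, "ry": 0, "rz": 0, "dx": -0.25, "dy": 0.96, "dz": 0, "gripper": 0.2}, {"rx": 0, "ry": 0, "rz": 0, "dx": 0, "dy": 0, "dz": 0, "gripper": 0.2}]}}

```text
clock: 36.35
tool_pos: [505.2, 222.4, 132.6]
eef_rot: [-0.0, -0.021, 1.0, 0.0]
contact_force: [0.5, -0.4, -0.2]
width: 31.2
gripper_force: 39.7
```

```bash
python3 - <<'E'
from h import *
d=snap('wrist');save(d,'w6.png',1);bis(d);to(510,239)
E
```

```text
[ 185  163   40   73 2518] z 29.7 [511.1 179.9] [31.6 62.8] yaw 0.037
[ 116  164   48   72 2904] z 29.7 [514.3 123.2] [31.8 63. ] yaw 0.049
[  0 349  35  24 316] z 17.3 [700.  -30.5] [14.9 49.2] yaw -0.916
tcp [504.8 221.2 132.5] psi 3.184 t 36.4 w 30.7 gf 39.7 F [-0.7 -0.1  0.5]
psi 3.184 dx -0.3 dy 0.88
```

View pics/w6.png

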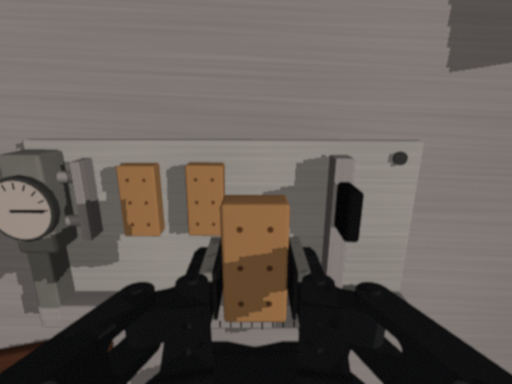

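Two biscuits lie flat at (141,200) and (206,199), with the third held straight above its place. I'll lower it.

>>> {"fn": "move_arm", "kwargs": {"deltas": [{"rx": 0, "ry": 0, "rz": 0, "dx": -0.3, "dy": 0.8, "dz": 0, "gripper": 0.2}, {"rx": 0, "ry": 0, "rz": 0, "dx": 0, "dy": 0, "dz": 1, "gripper": 0.2}, {"rx": 0, "ry": 0, "rz": 0, "dx": 0, "dy": 0, "dz": 1, "gripper": 0.2}, {"rx": 0, "ry": 0, "rz": 0, "dx": 0, "dy": 0, "dz": 1, "gripper": 0.2}, {"rx": 0, "ry": 0, "rz": 0, "dx": 0, "dy": 0, "dz": 1, "gripper": 0.2}, {"rx": 0, "ry": 0, "rz": 0, "dx": 0, "dy": 0, "dz": 1, "gripper": 0.2}, {"rx": 0, "ry": 0, "rz": 0, "dx": 0, "dy": 0, "dz": 0.5, "gripper": 0.2}, {"rx": 0, "ry": 0, "rz": 0, "dx": 0, "dy": 0, "dz": 0.25, "gripper": 0.2}, {"rx": 0, "ry": 0, "rz": 0, "dx": 0, "dy": 0, "dz": 0.1, "gripper": 0.2}, {"rx": 0, "ry": 0, "rz": 0, "dx": 0, "dy": 0, "dz": 0, "gripper": 0.2}]}}

```text
clock: 37.4
tool_pos: [510.8, 236.8, 16.4]
eef_rot: [0.0, -0.022, 1.0, 0.0]
contact_force: [0.4, -0.3, -0.3]
width: 31.2
gripper_force: 39.8
```

>>> {"fn": "move_arm", "kwargs": {"deltas": [{"rx": 0, "ry": 0, "rz": 0, "dx": 0, "dy": 0, "dz": 0.08, "gripper": 0.2}, {"rx": 0, "ry": 0, "rz": 0, "dx": 0, "dy": 0, "dz": 0, "gripper": 0.2}, {"rx": 0, "ry": 0, "rz": 0, "dx": 0, "dy": 0, "dz": 0, "gripper": 0.48}, {"rx": 0, "ry": 0, "rz": 0, "dx": 0, "dy": 0, "dz": 0, "gripper": 0.48}, {"rx": 0, "ry": 0, "rz": 0, "dx": 0, "dy": 0, "dz": 0, "gripper": 0.48}, {"rx": 0, "ry": 0, "rz": 0, "dx": 0, "dy": 0, "dz": -0.5, "gripper": 0.48}, {"rx": 0, "ry": 0, "rz": 0, "dx": 0, "dy": 0, "dz": -1, "gripper": 0.48}, {"rx": 0, "ry": 0, "rz": 0, "dx": 0, "dy": 0, "dz": -1, "gripper": 0.48}, {"rx": 0, "ry": 0, "rz": 0, "dx": 0, "dy": 0, "dz": -1, "gripper": 0.48}, {"rx": 0, "ry": 0, "rz": 0, "dx": 0, "dy": 0, "dz": -1, "gripper": 0.48}, {"rx": 0, "ry": 0, "rz": 0, "dx": 0, "dy": 0, "dz": -1, "gripper": 0.48}, {"rx": 0, "ry": 0, "rz": 0, "dx": 0, "dy": 0, "dz": -1, "gripper": 0.48}]}}

```text
clock: 38.6
tool_pos: [510.4, 237.3, 145.9]
eef_rot: [0.0, -0.022, 1.0, 0.0]
contact_force: [0.7, 0.4, -0.0]
width: 40.9
gripper_force: 0.0
```

```bash
python3 - <<'E'
from h import *
d=snap('wrist');bis(d)
P=cloud(d)
m=(d['color'].max(-1)<50)&(P[...,2]>60)&(P[...,2]<75)&(abs(P[...,0]-510)<40)&(abs(P[...,1]-294)<40)
q=P[m];print(m.sum(),cv2.minAreaRect(q[:,:2].astype(np.float32)) if m.sum()>9 else'')
to(619.6,298.5,3.01)
E
```

```text
[ 105  154   47   70 2741] z 29.7 [514.4 122.7] [32.1 63.1] yaw 0.035
[ 171  154   40   70 2517] z 29.7 [511.4 180. ] [31.5 62.9] yaw 0.03
[ 237  155   35   69 2344] z 29.8 [509.5 236.9] [30.8 61.8] yaw 0.05
[  0 331  52  28 676] z 17.6 [702.8  -8.6] [23.  68.7] yaw -1.309
786 ((505.6700439453125, 295.4774169921875), (38.126346588134766, 11.058354377746582), 2.768519639968872)
tcp [512.  237.9 149. ] psi 3.186 t 38.65 w 41.0 gf 0.0 F [1.  0.2 2.3]
psi 3.186 dx -5.51 dy 2.79
psi 3.01 dx -4.94 dy 3.71
rz 1.17
```

All three are flat in a row at y=123, 180 and 237. Back to the knob to slide the jaw.

>>> {"fn": "move_arm", "kwargs": {"deltas": [{"rx": 0, "ry": 0, "rz": 0.58, "dx": 0, "dy": 0, "dz": 0, "gripper": 0.5}, {"rx": 0, "ry": 0, "rz": 0.58, "dx": 0, "dy": 0, "dz": 0, "gripper": 0.5}, {"rx": 0, "ry": 0, "rz": 0, "dx": -0.85, "dy": 0.6, "dz": 0, "gripper": 0.5}, {"rx": 0, "ry": 0, "rz": 0, "dx": -0.85, "dy": 0.6, "dz": 0, "gripper": 0.5}, {"rx": 0, "ry": 0, "rz": 0, "dx": -0.85, "dy": 0.6, "dz": 0, "gripper": 0.5}, {"rx": 0, "ry": 0, "rz": 0, "dx": -0.85, "dy": 0.6, "dz": 0, "gripper": 0.5}, {"rx": 0, "ry": 0, "rz": 0, "dx": -0.85, "dy": 0.6, "dz": 0, "gripper": 0.5}, {"rx": 0, "ry": 0, "rz": 0, "dx": -0.85, "dy": 0.6, "dz": 0, "gripper": 0.5}, {"rx": 0, "ry": 0, "rz": 0, "dx": 0, "dy": 0, "dz": 0, "gripper": 0.5}, {"rx": 0, "ry": 0, "rz": 0, "dx": 0, "dy": 0, "dz": 0, "gripper": 0.5}]}}

```text
clock: 39.65
tool_pos: [620.6, 295.2, 144.1]
eef_rot: [-0.0, 0.065, 0.998, 0.0]
contact_force: [-0.3, 0.3, -0.1]
width: 42.7
gripper_force: 0.0
```

```bash
python3 - <<'E'
from h import *
d=snap('wrist');P=cloud(d)
m=(d['color'].max(-1)<60)&(P[...,2]>70)&(P[...,2]<85)&(abs(P[...,0]-618)<45)&(abs(P[...,1]-298)<35)
q=P[m];print(m.sum(),q[:,2].max(),cv2.minAreaRect(q[:,:2].astype(np.float32)))
to(619.8,298.5)
E
```

```text
1134 79.39942532220047 ((617.9598999023438, 301.1024169921875), (13.488608360290527, 47.90083312988281), 82.52192687988281)
tcp [620.3 295.  144.2] psi 3.011 t 39.7 w 42.5 gf 0.0 F [ 0.5  0.1 -0.1]
psi 3.011 dx 0.05 dy 0.17
```

>>> {"fn": "move_arm", "kwargs": {"newtons": 40, "deltas": [{"rx": 0, "ry": 0, "rz": 0, "dx": 0.05, "dy": 0.2, "dz": 1, "gripper": 0.5}, {"rx": 0, "ry": 0, "rz": 0, "dx": 0, "dy": 0, "dz": 1, "gripper": 0.5}, {"rx": 0, "ry": 0, "rz": 0, "dx": 0, "dy": 0, "dz": 1, "gripper": 0.5}, {"rx": 0, "ry": 0, "rz": 0, "dx": 0, "dy": 0, "dz": 0.8, "gripper": 0.5}, {"rx": 0, "ry": 0, "rz": 0, "dx": 0, "dy": 0, "dz": 0.4, "gripper": 0.5}, {"rx": 0, "ry": 0, "rz": 0, "dx": 0, "dy": 0, "dz": 0, "gripper": 0.5}, {"rx": 0, "ry": 0, "rz": 0, "dx": 0, "dy": 0, "dz": 0, "gripper": 0}, {"rx": 0, "ry": 0, "rz": 0, "dx": 0, "dy": 0, "dz": 0, "gripper": 0}, {"rx": 0, "ry": 0, "rz": 0, "dx": 0, "dy": 0, "dz": 0, "gripper": 0}, {"rx": 0, "ry": 0, "rz": 0, "dx": 0, "dy": 0, "dz": 0, "gripper": 0}, {"rx": 0, "ry": 0, "rz": 0, "dx": 0, "dy": 0, "dz": 0, "gripper": 0}]}}

```text
clock: 40.8
tool_pos: [621.3, 299.5, 61.7]
eef_rot: [0.001, 0.065, 0.998, 0.0]
contact_force: [0.9, 0.3, 7.1]
width: 12.9
gripper_force: 44.4
```

>>> {"fn": "move_arm", "kwargs": {"deltas": [{"rx": 0, "ry": 0, "rz": 0, "dx": -0.05, "dy": -0.3, "dz": 0, "gripper": 0}, {"rx": 0, "ry": 0, "rz": 0, "dx": -0.05, "dy": -0.3, "dz": 0, "gripper": 0}, {"rx": 0, "ry": 0, "rz": 0, "dx": -0.05, "dy": -0.3, "dz": 0, "gripper": 0}, {"rx": 0, "ry": 0, "rz": 0, "dx": -0.05, "dy": -0.3, "dz": 0, "gripper": 0}, {"rx": 0, "ry": 0, "rz": 0, "dx": -0.05, "dy": -0.3, "dz": 0, "gripper": 0}, {"rx": 0, "ry": 0, "rz": 0, "dx": -0.05, "dy": -0.3, "dz": 0, "gripper": 0}, {"rx": 0, "ry": 0, "rz": 0, "dx": -0.05, "dy": -0.3, "dz": 0, "gripper": 0}, {"rx": 0, "ry": 0, "rz": 0, "dx": -0.05, "dy": -0.3, "dz": 0, "gripper": 0}, {"rx": 0, "ry": 0, "rz": 0, "dx": -0.05, "dy": -0.3, "dz": 0, "gripper": 0}, {"rx": 0, "ry": 0, "rz": 0, "dx": -0.05, "dy": -0.3, "dz": 0, "gripper": 0}, {"rx": 0, "ry": 0, "rz": 0, "dx": -0.05, "dy": -0.3, "dz": 0, "gripper": 0}, {"rx": 0, "ry": 0, "rz": 0, "dx": -0.05, "dy": -0.3, "dz": 0, "gripper": 0}]}}

```text
clock: 42.0
tool_pos: [624.1, 227.5, 61.7]
eef_rot: [0.001, 0.065, 0.998, 0.002]
contact_force: [0.2, 6.1, 4.6]
width: 12.6
gripper_force: 44.3
```

```bash
python3 - <<'E'
from h import *
st()
for n in('side','scene'): print(n);bis(snap(n))
E
```

```text
tcp [624.1 227.5  61.7] psi 3.012 t 42.0 w 12.6 gf 44.3 F [0.2 6.1 4.6]
side
[165 193  26  33 272] z 17.6 [699.6   2.1] [ 24.2 148.9] yaw -1.323
[188 245  40  37 801] z 29.6 [511.4 159.3] [ 65.7 104. ] yaw -1.55
[ 393  290  115   54 1371] z 20.5 [-0.9 82.2] [ 71.7 201.3] yaw -0.003
scene
[112 102  71  26 562] z 21.8 [ 70.1 -39.6] [ 71.5 200.2] yaw 1.046
[290 138  40  35 743] z 29.8 [516.6 159.2] [ 63.4 108.8] yaw -1.529
[317 211  29  50 478] z 17.9 [705.7  -3.3] [ 20.8 145.2] yaw -1.312
```

>>> {"fn": "move_arm", "kwargs": {"deltas": [{"rx": 0, "ry": 0, "rz": 0, "dx": -0.05, "dy": -0.3, "dz": 0, "gripper": 0}, {"rx": 0, "ry": 0, "rz": 0, "dx": -0.05, "dy": -0.3, "dz": 0, "gripper": 0}, {"rx": 0, "ry": 0, "rz": 0, "dx": -0.05, "dy": -0.3, "dz": 0, "gripper": 0}, {"rx": 0, "ry": 0, "rz": 0, "dx": -0.05, "dy": -0.3, "dz": 0, "gripper": 0}, {"rx": 0, "ry": 0, "rz": 0, "dx": -0.05, "dy": -0.3, "dz": 0, "gripper": 0}, {"rx": 0, "ry": 0, "rz": 0, "dx": 0, "dy": 0, "dz": 0, "gripper": 0}]}}

```text
clock: 42.7
tool_pos: [625.3, 196.1, 61.7]
eef_rot: [0.001, 0.065, 0.998, 0.001]
contact_force: [0.5, 1.6, 5.4]
width: 12.9
gripper_force: 44.4
```

```bash
python3 - <<'E'
from h import *
st()
for n in('side','scene'):
    d=snap(n);print(n);bis(d)
    if n=='scene': save(d,'s7.png',6,(255,130,370,220))
    else: save(d,'d7.png',6,(150,200,260,290))
E
```

```text
tcp [625.3 196.1  61.7] psi 3.011 t 42.7 w 12.9 gf 44.4 F [0.5 1.6 5.4]
side
[166 193  25  34 273] z 17.5 [699.    2.5] [ 23.5 148.1] yaw -1.319
[195 240  36  32 652] z 29.9 [513.  133.8] [65.4 89.4] yaw -1.564
[ 392  290  120   54 1384] z 20.1 [-1.9 81.2] [ 74.1 203.5] yaw 0.008
scene
[112 102  70  27 516] z 22.5 [ 71.4 -39.4] [ 73.4 199. ] yaw 1.056
[286 144  38  33 647] z 30.1 [517.9 134.8] [60.7 96.1] yaw -1.534
[317 211  29  51 478] z 18.0 [705.7  -3.4] [ 20.9 143.7] yaw -1.31
```

View pics/s7.png

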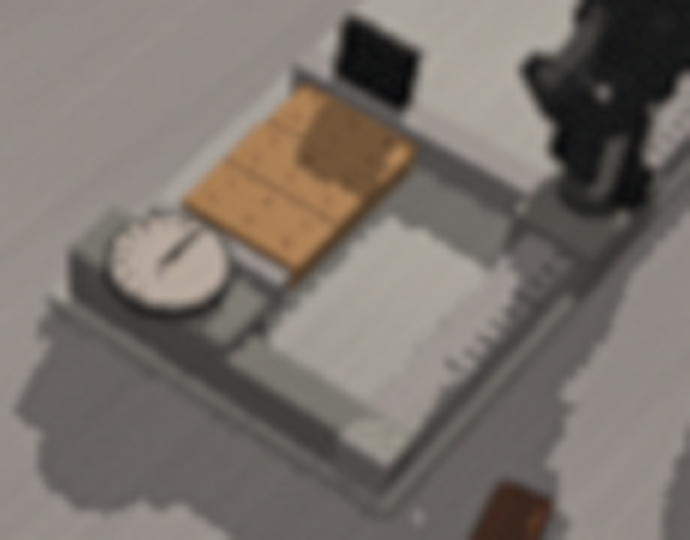

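The row is compact, about 5 mm short of the anvil, with the needle still at zero. I'll press in small steps and watch the needle.

>>> {"fn": "move_arm", "kwargs": {"deltas": [{"rx": 0, "ry": 0, "rz": 0, "dx": -0.025, "dy": -0.15, "dz": 0, "gripper": 0}, {"rx": 0, "ry": 0, "rz": 0, "dx": -0.025, "dy": -0.15, "dz": 0, "gripper": 0}, {"rx": 0, "ry": 0, "rz": 0, "dx": -0.025, "dy": -0.15, "dz": 0, "gripper": 0}, {"rx": 0, "ry": 0, "rz": 0, "dx": 0, "dy": 0, "dz": 0, "gripper": 0}, {"rx": 0, "ry": 0, "rz": 0, "dx": 0, "dy": 0, "dz": 0, "gripper": 0}]}}

```text
clock: 43.3
tool_pos: [625.7, 187.6, 61.7]
eef_rot: [0.001, 0.065, 0.998, 0.001]
contact_force: [0.4, 4.1, 5.7]
width: 13.1
gripper_force: 44.4
```

```bash
cat >> h.py <<'E'
def needle(d):
    g=cv2.cvtColor(d['color'],cv2.COLOR_RGB2GRAY).astype(float);c0=np.array([283.3,173.7])
    v,u=np.mgrid[:384,:512]
    sub=(g>120)&(np.hypot(u-c0[0],v-c0[1])<13)
    hull=cv2.convexHull(np.argwhere(sub)[:,::-1].astype(np.float32));(cx,cy),ax,an=cv2.fitEllipse(hull)
    # map ellipse disc on bench-parallel plane
    Z=55.;P=cloud(d);best=[]
    c=ray(d,cx,cy,Z)
    ang=np.radians(np.arange(-180,180,4));K=np.array(d['camera_matrix'])
    for a in ang:
        s=0
        for r in (3,5,7,9):
            p=c+r*np.array([np.cos(a),np.sin(a),0]);q=d['T'][:3,:3].T@(p-d['T'][:3,3]);q=K@q;q/=q[2]
            s+=cv2.getRectSubPix(g.astype(np.float32),(1,1),(float(q[0]),float(q[1])))[0,0]
        best.append(s)
    i=np.argsort(best)[:4];print('dial',c.round(1),'dark dirs deg',np.degrees(ang[i]).round(),np.round(np.array(best)[i]/4),'median',np.median(best)/4)
E
python3 - <<'E'
from h import *
import pickle
needle(pickle.load(open('d0.pkl','rb'))['scene'])
d=snap('scene');needle(d);st();bis(d);save(d,'s8.png',8,(260,150,330,210))
E
```

```text
dial [516.7  47.3  55. ] dark dirs deg [-68. -72. -64. -76.] [103. 104. 104. 106.] median 138.74973
dial [521.4  44.5  55. ] dark dirs deg [-116. -112. -120. -108.] [123. 124. 124. 125.] median 147.56987
tcp [625.7 187.6  61.7] psi 3.012 t 43.35 w 13.1 gf 44.4 F [0.7 3.  5.5]
[113 102  69  27 562] z 21.6 [ 71.2 -39.5] [ 72.2 199.4] yaw 1.052
[285 146  38  31 607] z 30.1 [518.1 128.8] [60.9 90.9] yaw -1.526
[317 211  29  50 481] z 18.1 [706.   -4.3] [ 21.3 143.5] yaw -1.316
```

View pics/s8.png

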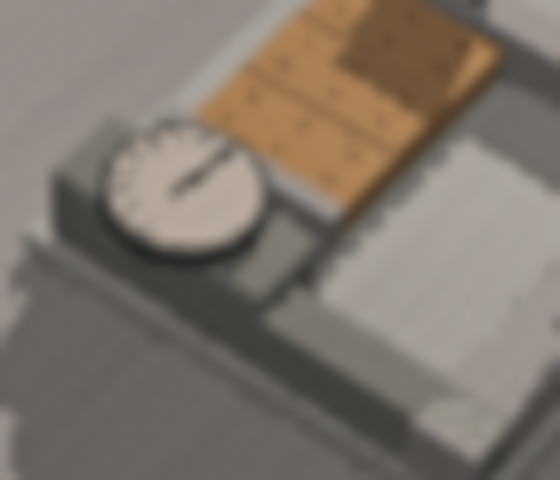

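>>> {"fn": "move_arm", "kwargs": {"deltas": [{"rx": 0, "ry": 0, "rz": 0, "dx": -0.017, "dy": -0.1, "dz": 0, "gripper": 0}, {"rx": 0, "ry": 0, "rz": 0, "dx": -0.017, "dy": -0.1, "dz": 0, "gripper": 0}, {"rx": 0, "ry": 0, "rz": 0, "dx": 0, "dy": 0, "dz": 0, "gripper": 0}, {"rx": 0, "ry": 0, "rz": 0, "dx": 0, "dy": 0, "dz": 0, "gripper": 0}]}}

```text
clock: 43.75
tool_pos: [625.8, 184.1, 61.7]
eef_rot: [0.001, 0.065, 0.998, 0.002]
contact_force: [0.2, 6.0, 4.8]
width: 13.1
gripper_force: 44.4
```

```bash
cat >> h.py <<'E'
def needle(d,c=(282.9,173.4)):
    g=cv2.cvtColor(d['color'],cv2.COLOR_RGB2GRAY).astype(np.float32);a=np.radians(np.arange(-180,180,5))
    f=[np.mean([cv2.getRectSubPix(g,(1,1),(c[0]+r*np.cos(t),c[1]-.85*r*np.sin(t)))[0,0] for r in(2,3,4,5,6)]) for t in a]
    i=np.argsort(f)[:5];print('needle img deg',np.degrees(a[i]).round(),np.round(np.array(f)[i]),'med',np.median(f).round())
E
python3 - <<'E'
from h import *
import pickle
needle(pickle.load(open('d0.pkl','rb'))['scene'])
d=snap('scene');needle(d);st();bis(d);save(d,'s9.png',8,(260,150,330,210))
E
```

```text
needle img deg [60. 55. 65. 50. 70.] [107. 108. 112. 116. 118.] med 155.0
needle img deg [ 5. 10.  0. 15. -5.] [114. 117. 122. 124. 130.] med 161.0
tcp [625.8 184.1  61.7] psi 3.012 t 43.8 w 12.7 gf 44.4 F [0.8 5.9 4.4]
[111 102  71  27 550] z 22.1 [ 69.7 -38.9] [ 73.5 199.2] yaw 1.047
[285 147  37  31 601] z 30.0 [518.1 126. ] [61.6 90.2] yaw -1.522
[317 211  29  50 478] z 17.8 [705.7  -3.3] [ 21.2 145.1] yaw -1.316
```

View pics/s9.png

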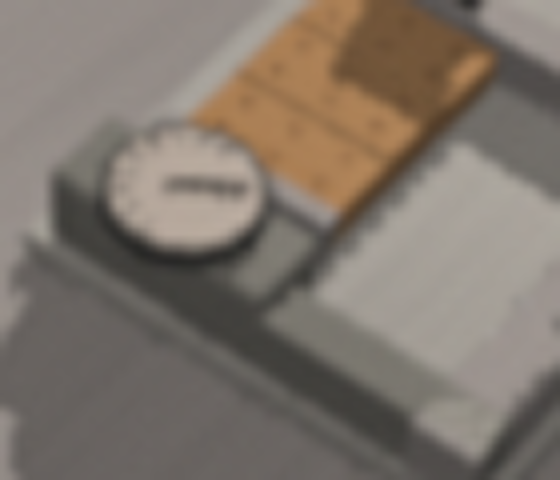

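The needle has turned about 45°, so the anvil is in by about 3.3 mm. I'll add 2 mm, settle, and then turn the lock clockwise.

>>> {"fn": "move_arm", "kwargs": {"deltas": [{"rx": 0, "ry": 0, "rz": 0, "dx": -0.017, "dy": -0.1, "dz": 0, "gripper": 0}, {"rx": 0, "ry": 0, "rz": 0, "dx": 0, "dy": 0, "dz": 0, "gripper": 0}, {"rx": 0, "ry": 0, "rz": 0, "dx": 0, "dy": 0, "dz": 0, "gripper": 0}, {"rx": 0, "ry": 0, "rz": 0, "dx": 0, "dy": 0, "dz": 0, "gripper": 0}, {"rx": 0, "ry": 0, "rz": 0, "dx": 0, "dy": 0, "dz": 0, "gripper": 0}]}}

```text
clock: 44.3
tool_pos: [625.9, 182.4, 61.7]
eef_rot: [0.001, 0.065, 0.998, 0.002]
contact_force: [0.6, 6.4, 5.3]
width: 12.7
gripper_force: 44.3
```

```bash
python3 - <<'E'
from h import *
d=snap('scene');needle(d);st();bis(d)
E
```

```text
needle img deg [-15. -20. -10. -25.  -5.] [119. 120. 123. 127. 130.] med 162.0
tcp [625.9 182.4  61.7] psi 3.012 t 44.35 w 12.9 gf 44.3 F [0.8 7.  4.6]
[112 102  69  28 551] z 22.1 [ 71.1 -40.3] [ 71.7 198.8] yaw 1.048
[285 147  36  31 597] z 30.3 [518.7 125. ] [61.4 90.4] yaw -1.522
[317 211  29  50 481] z 18.0 [705.7  -3.4] [ 21.3 145.2] yaw -1.315
```

>>> {"fn": "move_arm", "kwargs": {"deltas": [{"rx": 0, "ry": 0, "rz": 0.8, "dx": 0, "dy": 0, "dz": 0, "gripper": 0}, {"rx": 0, "ry": 0, "rz": 0.8, "dx": 0, "dy": 0, "dz": 0, "gripper": 0}, {"rx": 0, "ry": 0, "rz": 0.8, "dx": 0, "dy": 0, "dz": 0, "gripper": 0}, {"rx": 0, "ry": 0, "rz": 0.8, "dx": 0, "dy": 0, "dz": 0, "gripper": 0}, {"rx": 0, "ry": 0, "rz": 0.8, "dx": 0, "dy": 0, "dz": 0, "gripper": 0}, {"rx": 0, "ry": 0, "rz": 0.8, "dx": 0, "dy": 0, "dz": 0, "gripper": 0}, {"rx": 0, "ry": 0, "rz": 0.8, "dx": 0, "dy": 0, "dz": 0, "gripper": 0}, {"rx": 0, "ry": 0, "rz": 0.8, "dx": 0, "dy": 0, "dz": 0, "gripper": 0}, {"rx": 0, "ry": 0, "rz": 0.8, "dx": 0, "dy": 0, "dz": 0, "gripper": 0}, {"rx": 0, "ry": 0, "rz": 0.8, "dx": 0, "dy": 0, "dz": 0, "gripper": 0}, {"rx": 0, "ry": 0, "rz": 0.8, "dx": 0, "dy": 0, "dz": 0, "gripper": 0}, {"rx": 0, "ry": 0, "rz": 0.5, "dx": 0, "dy": 0, "dz": 0, "gripper": 0}]}}

```text
clock: 45.55
tool_pos: [624.6, 181.2, 61.7]
eef_rot: [-0.0, 0.692, 0.722, 0.001]
contact_force: [-4.5, 2.0, 11.1]
width: 12.7
gripper_force: 45.2
```

```bash
python3 - <<'E'
from h import *
d=snap('scene');needle(d);st();bis(d);print(manip.read_state()['torque'])
d=snap('wrist');P=cloud(d)
m=(d['color'].max(-1)<60)&(P[...,2]>60)&(P[...,2]<85)&(abs(P[...,0]-510)<40)&(abs(P[...,1]-180)<35)
q=P[m];print(m.sum(),cv2.minAreaRect(q[:,:2].astype(np.float32)))
E
```

```text
needle img deg [-15. -20. -10. -25.  -5.] [119. 119. 123. 127. 131.] med 163.0
tcp [624.5 181.2  61.7] psi 1.609 t 45.6 w 13.0 gf 45.1 F [-5.   2.  10.8]
[113 102  70  28 531] z 22.8 [ 71.3 -38.9] [ 72.  198.1] yaw 1.051
[285 147  36  31 598] z 30.2 [518.1 123.6] [61.8 90.5] yaw -1.52
[317 211  29  51 475] z 17.8 [705.7  -3.6] [ 20.8 142.4] yaw -1.309
[0.41652518 1.11669098 0.0534166 ]
2063 ((512.787353515625, 179.22116088867188), (38.60948944091797, 11.559771537780762), 2.170076847076416)
```

>>> {"fn": "move_arm", "kwargs": {"deltas": [{"rx": 0, "ry": 0, "rz": 0.3, "dx": 0, "dy": 0, "dz": 0, "gripper": 0}, {"rx": 0, "ry": 0, "rz": 0.3, "dx": 0, "dy": 0, "dz": 0, "gripper": 0}, {"rx": 0, "ry": 0, "rz": 0, "dx": 0, "dy": 0, "dz": 0, "gripper": 0}, {"rx": 0, "ry": 0, "rz": 0, "dx": 0, "dy": 0, "dz": 0, "gripper": 0}]}}

```text
clock: 46.05
tool_pos: [624.6, 181.2, 61.8]
eef_rot: [-0.0, 0.722, 0.692, 0.0]
contact_force: [-4.2, 1.8, 10.8]
width: 12.9
gripper_force: 57.2
```

```bash
python3 - <<'E'
from h import *
d=snap('scene');needle(d);st();print(manip.read_state()['torque'])
E
```

```text
needle img deg [-15. -20. -10. -25.  -5.] [121. 122. 124. 129. 131.] med 163.0
tcp [624.5 181.2  61.7] psi 1.529 t 46.1 w 12.9 gf 57.2 F [-5.4  1.4 11. ]
[0.28288809 1.03649606 1.34364795]
```

Torque rose to 1.3 N m, so the lock is at its stop. I'll let go and lift.

>>> {"fn": "move_arm", "kwargs": {"deltas": [{"rx": 0, "ry": 0, "rz": 0, "dx": 0, "dy": 0, "dz": 0, "gripper": 0.45}, {"rx": 0, "ry": 0, "rz": 0, "dx": 0, "dy": 0, "dz": 0, "gripper": 0.45}, {"rx": 0, "ry": 0, "rz": 0, "dx": 0, "dy": 0, "dz": 0, "gripper": 0.45}, {"rx": 0, "ry": 0, "rz": 0, "dx": 0, "dy": 0, "dz": 0, "gripper": 0.45}, {"rx": 0, "ry": 0, "rz": 0, "dx": 0, "dy": 0, "dz": -0.5, "gripper": 0.45}, {"rx": 0, "ry": 0, "rz": 0, "dx": 0, "dy": 0, "dz": -1, "gripper": 0.45}, {"rx": 0, "ry": 0, "rz": 0, "dx": 0, "dy": 0, "dz": -1, "gripper": 0.45}, {"rx": 0, "ry": 0, "rz": 0, "dx": 0, "dy": 0, "dz": -1, "gripper": 0.45}, {"rx": 0, "ry": 0, "rz": 0, "dx": -1, "dy": 0, "dz": -1, "gripper": 0.45}, {"rx": 0, "ry": 0, "rz": 0, "dx": -1, "dy": 0, "dz": -1, "gripper": 0.45}, {"rx": 0, "ry": 0, "rz": 0, "dx": -1, "dy": 0, "dz": -1, "gripper": 0.45}, {"rx": 0, "ry": 0, "rz": 0, "dx": 0, "dy": 0, "dz": 0, "gripper": 0.45}]}}

```text
clock: 47.3
tool_pos: [623.7, 118.7, 194.0]
eef_rot: [0.002, 0.723, 0.69, 0.002]
contact_force: [0.6, 0.1, 0.2]
width: 38.2
gripper_force: 0.0
```

```bash
python3 - <<'E'
from h import *
d=snap('scene');needle(d);d=snap('wrist');bis(d);st();save(d,'w10.png',1.5);P=cloud(d)
m=(d['color'].max(-1)<60)&(P[...,2]>72)&(P[...,2]<85)&(abs(P[...,0]-625)<35)&(abs(P[...,1]-180)<40)
q=P[m];print(m.sum(),cv2.minAreaRect(q[:,:2].astype(np.float32)))
E
```

```text
needle img deg [-10. -15. -20.  -5. -25.] [122. 123. 127. 128. 135.] med 160.0
[ 113  134   77   92 5469] z 29.9 [515.2 123. ] [63.6 94.8] yaw -1.531
[300 214  36  62 783] z 17.6 [693.2  31. ] [23.1 82.9] yaw -1.308
tcp [622.3 120.6 190.9] psi 1.525 t 47.4 w 38.3 gf 0.0 F [0.6 0.1 0.1]
969 ((623.540771484375, 182.367431640625), (13.943808555603027, 49.803279876708984), 2.2238833904266357)
```

View pics/w10.png

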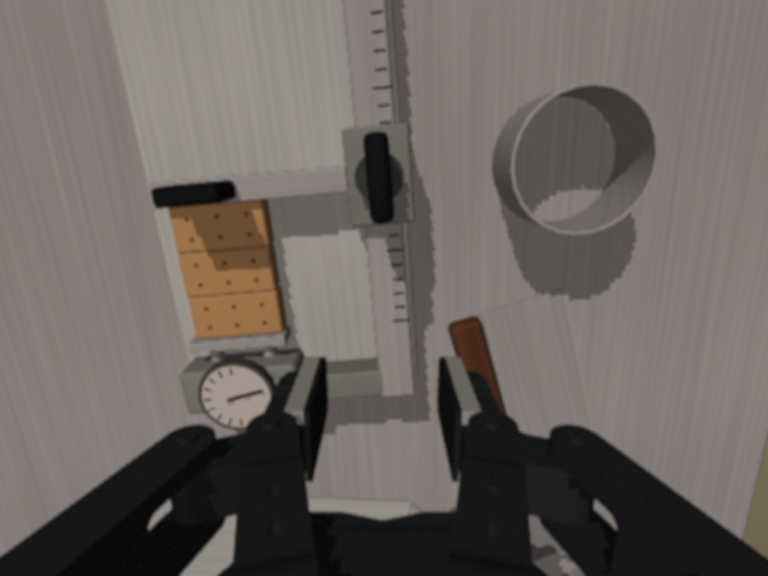

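The row is flat and tight at (228,270), and the needle at (245,396) has swung about 70° off zero. The knob bar at (378,178) lies along the beam, at the gauge's own 2.2° yaw. The gripper is clear, so I'll hand in.

```bash
python3 -c "
from bench import manip
print(manip.close_job())"
```

```text
the job is handed in; nothing more can be done
None
```

I handed the job in with all three biscuits pressed in the gauge row, the anvil in by about 5 mm, the lock at its clockwise stop and the gripper clear; the hand-in gave no verdict back.

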